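# Seat the pickle jar in the revolving stand, turn it to the thali and hold

## Robot

A 6-joint arm with a two-finger parallel gripper is mounted at the origin on the work surface. World frame = base frame: x ahead of the robot, y to its left, z up, the work surface at z = 0. Lengths are in m, angles in rad, forces in N, time in s.
With the tool pointing down it reaches from about 0.35 to 0.85 m from the base axis. Payload 8.1 kg.
Tool frame: the origin (TCP) lies at the very end of the fingers, on their centre line; the grasp point (between the pads) lies 19 mm behind it (pinch_z is the distance from the TCP to the grasp point, in m); z points along the fingers, y is the direction in which the jaws open and shut (so a half turn about z gives the same grasp; the last joint's range is limited). The gripper opens to 93 mm and grips with 3 to 60 N. Pads are 15 mm wide; open, the fingers measure 128 mm over their backs; the gripper's body (75 mm by 188 mm) begins 65 mm behind the grasp point.
Start: joints at [-1.308, 0.13, 1.488, -0, 1.523, -0.085], TCP at [0.205, -0.564, 0.219] pointing down, gripper open.
Joint ranges: [-2.96, 2.96], [-0.89, 2.26], [0.02, 2.5], [-1.34, 4.48], [0, 2.73], [-2.66, 2.66]. Speed limits (rad/s): [2.39, 2.39, 2.79, 3.14, 3.14, 3.14].

## Interface

Orientations are given as a rotation vector (axis times angle).
In Python, from plant import * gives the robot as it stands.
- The arm moves only by the tool move_arm, never from a script. Its argument "series" is a list of rows, each a list of 7 numbers: the shift along the tool's x, y, z each as a share of 10 cm, from -1 to 1, then the turn, a rotation vector about the tool's x, y, z each as a share of 180 degrees, from -1 to 1, then the opening, from -1 (shut) to 1 (fully open). In form: [[dx, dy, dz, rx, ry, rz, jaw], ...]. A call has 1 to 8 rows; each row is the pose to reach, as a shift and turn from the pose commanded when the call began, along the tool's axes at that moment, turning the shorter way round; what a row does not reach only later rows make up. A row lasts 1/10 s, in which the tool goes at most 50 mm and 8.59 degrees, less where a joint would pass 70% of its speed; a pose out of reach is approached as far as the arm can. A call with a number of a shift or a turn outside -1 to 1 is refused whole. A call with a gripper value outside its range is refused whole. The fingers move at their own pace and stop on an object; "squeeze" is the grip in N (left out, the last holds). Time passes only in rows, so rows that repeat a pose let the fingers close. It gives the time, the measured TCP pose, the force and the opening at its end, in the units of the state.
- read_state(): the state, without advancing time (a new reading comes with each control period).
- read_camera(name): name is "scene" or "top" or "wrist"; returns a dict with "frame" (400x640x3 uint8, red, green, blue), "K" (3x3 intrinsics, pixels), "rvec" (rotation vector, rad) and "tvec" (3), from world to camera coordinates, as OpenCV has them. Camera axes: x right, y down, z forward; pixel columns grow to the right and rows downward; lengths in m; the calibration is good to about 2 mm. The wrist camera is an equidistant fisheye: a pixel r from the principal point sees the ray r / f radians off the axis. A picture is of the moment at which its call begins. There is no depth.
- close_job(): hands the job in, once; it reports no verdict.
The state is a dict: "t": time; "q": joint angles; "dq": joint speeds; "joint_torque": joint torques, N m; "tool_pos": TCP position; "orientation": TCP orientation; "force": force on the tool from outside, world axes, zero at the start; "wrist_torque": the same for the moment, N m; "opening": finger opening in m.
Only numpy, scipy, OpenCV 4.12 (cv2) and the standard library are available. Lean on these libraries where they do the work, as an engineer would, in place of code of your own. Each camera call takes 0.05 s, during which the arm holds its last target.

## Task

Lift the knobbed pickle jar off the table and lower it, without dropping it, into the empty square pocket of the revolving condiment stand, so that it stands fully down, flat and square, and let go of the jar. Then turn the stand until the pickle jar is on the side nearest the thali, squarely facing the thali's centre, and finish with the stand's upright centre handle gripped in the fingers, keeping the stand still: do not let go at the end. Leave the other three jars in their pockets and do not shift anything else on the table.

Things in the scene. Friction and masses are not known exactly. Their poses are not given: they have to be found in the camera images.
- pickle_jar_center (a point): Middle of the pickle jar, half-way up: the point is 33 mm above its underside. Square white ceramic jar, 50 x 50 mm and 48 mm high, under a 48 x 48 x 8 mm wooden lid whose round knob (16 mm across, 10 mm high) brings it to 66 mm overall; about 0.17 to 0.34 kg. It is the only jar whose lid has a knob. It starts upright on the table beside the stand, on the left (+y). z points up, x and y are square to its sides.
- empty_pocket (a point): Centre of the floor of the stand's only empty pocket, 28 mm above the table and 80 mm from the stand's turning axis; it turns with the tray. The pocket is 55 x 55 mm inside, bounded by a wooden rim 4 mm thick and 8 mm high; the tray floor carries the jar. Its x axis points from the pocket to the turning axis, y along the rim of the tray, z up.
- handle: The stand's centre handle, an upright wooden paddle on the turning axis, fixed to the tray and turning with it: 56 mm wide along its x, 14 mm thick along its y, 36 mm high. The origin is the centre of its underside, 105 mm above the table; z up. A steel post 18 mm thick carries it. Its width stands at 45 degrees to the pockets, so that it points between the jars. Lids of the jars in the stand reach 84 mm above the table (pickle jar's knob, when seated, 94 mm).
- handle_center (a point): Middle of the handle paddle, 123 mm above the table, on the turning axis.
- carousel (a joint): Angle in rad through which the tray has turned since the start (0 at the start), growing anticlockwise seen from above. It turns without stops either way, with a bearing friction of about 0.12 N m, and stays where it is left. The thali side is reached from the start by turning the tray clockwise by 0.9 to 2.8 rad (or the other way by the rest of the circle).
- stand_base: Fixed wooden foot of the stand, 170 mm across, under the turning tray (250 mm across, its top 28 mm above the table). The origin is on the turning axis at table height; its -x axis points at the thali's centre. A big casserole 160 mm high stands on the table beyond it to the right, at least 30 mm clear of the tray, and a jug and kitchen machines stand farther out along the far and side edges.
- thali: Round steel plate, 280 mm across with a 22 mm rim, lying on the table about 0.3 m from the stand's axis; origin at the centre of its underside. A katori and a tumbler stand in it. Leave it alone.
- flat_jar1_center (a point): Middle of one of the three other jars, 28 mm above its underside, in its own pocket of the stand, 80 mm from the axis: the same square jar, 56 mm high, with a flat lid without a knob. The three occupy the pockets 90, 180 and 270 degrees round from the empty one. Loose: they ride on the tray; do not knock them.
- flat_jar2_center (a point): Middle of one of the three other jars, 28 mm above its underside, in its own pocket of the stand, 80 mm from the axis: the same square jar, 56 mm high, with a flat lid without a knob. The three occupy the pockets 90, 180 and 270 degrees round from the empty one. Loose: they ride on the tray; do not knock them.
- flat_jar3_center (a point): Middle of one of the three other jars, 28 mm above its underside, in its own pocket of the stand, 80 mm from the axis: the same square jar, 56 mm high, with a flat lid without a knob. The three occupy the pockets 90, 180 and 270 degrees round from the empty one. Loose: they ride on the tray; do not knock them.
- katori_a: White ceramic bowl, 90 mm across and 42 mm high, on the table to the left, near the pickle jar; origin at the centre of its underside. Leave it alone.
- katori_b: The same bowl, standing in the thali. Leave it alone.
- tumbler: Steel tumbler, 76 mm across and 102 mm high, standing in the thali. Leave it alone.
- ladle: Steel ladle lying across the table behind the stand: bowl 86 mm across and 34 mm high (the origin is under it), handle about 0.28 m long. Leave it alone.

How it is judged:
By the outcome, as a careful person would: the job done as asked, in the order asked, and still so for the second after the job is handed in, while the arm keeps its last pose, push and grip.
It also fails if it takes over 72 s, if anything falls off the work surface, if the arm or the gripper's body presses on something with over 40 N, if the wrist force passes 120 N, or if a joint passes its speed limit or range.

## Working session

There is one attempt and no reset: what is moved stays moved. The work goes in short steps, Python scripts to look and compute and a tool call to move; the robot and the scene stay as the last step left them, time stands still between calls to the robot, and variables do not carry over. Pictures are saved under pics/ and viewed, and the job is handed in when it is done.

Besides the shell and the picture viewer there is one more tool, called after ">>>" as name(argument=value, ...) on one line, values as JSON. move_arm: Moves the arm, as the interface text tells. Shift numbers are shares of 10 cm and turn numbers shares of 180 degrees, none past 1 either way. Its arguments: {"type":"object","properties":{"series":{"type":"array","items":{"type":"array","items":{"type":"number"}}},"squeeze":{"type":"number"}},"required":["series"]}

```bash
ls; mkdir -p pics; python3 - <<'E'
from plant import *
import cv2,numpy as np
s=read_state(); print(s)
for n in ["scene","top","wrist"]:
    c=read_camera(n); cv2.imwrite(f"pics/{n}0.png",c["frame"][:,:,::-1]); print(n,c["K"].tolist(),c["rvec"],c["tvec"])
E
```

```text
pics
{'t': 0.0, 'q': array([-1.30838091e+00,  1.31183477e-01,  1.48928307e+00, -1.45009566e-05,
        1.52300840e+00, -8.54090833e-02]), 'dq': array([ 9.59772059e-04,  1.44923341e-03, -8.17585427e-05,  1.17466128e-03,
       -1.04871862e-03,  1.58358185e-03]), 'joint_torque': array([ 1.67066378e-05, -5.59835994e+01, -4.91768110e+01,  7.69468700e-02,
        3.50481807e-02, -1.61394446e-04]), 'tool_pos': array([ 0.2043717 , -0.56350362,  0.21757206]), 'orientation': array([-3.09235722e+00, -5.43288334e-01,  2.83828357e-04]), 'force': array([ 0.50647427, -0.15791075,  0.47102095]), 'wrist_torque': array([ 0.01092587, -0.02445934, -0.05099534]), 'opening': 0.09282773966453908}
scene [[475.9274159976155, 0.0, 312.5282904771162], [0.0, 475.9274159976155, 200.81736330926526], [0.0, 0.0, 1.0]] [ 2.47135498  0.64931701 -0.18721563] [-0.49888469 -0.1824341   1.41440339]
top [[520.6534675303359, 0.0, 321.2005572138498], [0.0, 520.6534675303359, 190.31659937375136], [0.0, 0.0, 1.0]] [ 2.22289144 -2.1727783   0.09896686] [-0.04144956  0.56314794  1.31234718]
wrist [[309.70691628693146, 0.0, 320.3552216850421], [0.0, 309.70691628693146, 198.12730853717935], [0.0, 0.0, 1.0]] [-2.37905971  1.66548196  0.23510035] [-0.59934115 -0.03261885  0.38948889]
```

View pics/top0.png

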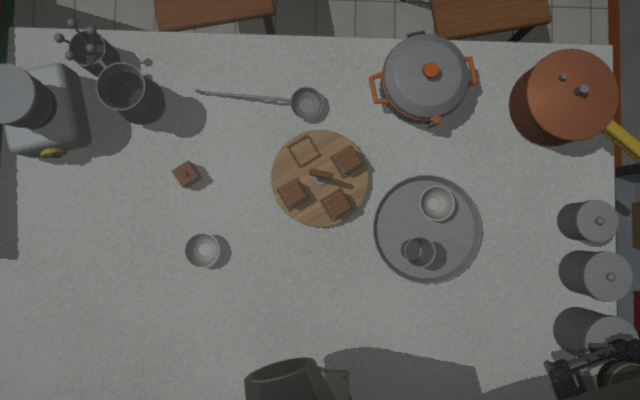

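View pics/scene0.png

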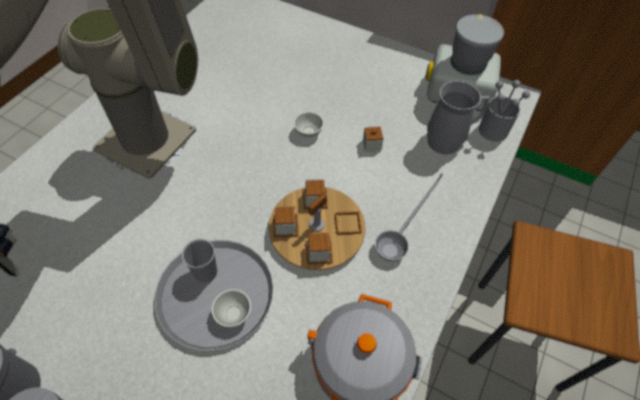

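View pics/wrist0.png

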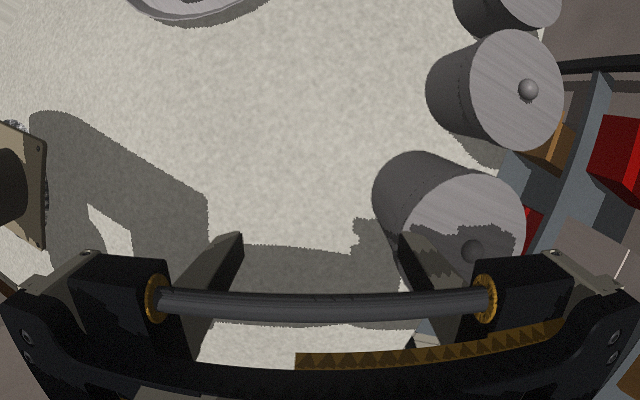

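The top view shows the stand at about (320,178), the knobbed jar at (186,174), the thali at (428,228), and the empty pocket at (304,151), at the stand's upper left. I'll zoom in and measure.

```bash
cat > h.py <<'E'
import cv2,numpy as np
from scipy.spatial.transform import Rotation as R
from plant import *
def bp(c,uv,z):
    uv=np.atleast_2d(np.array(uv,float)); Rm=cv2.Rodrigues(np.array(c["rvec"]))[0]; C=-Rm.T@c["tvec"]
    d=np.c_[uv,np.ones(len(uv))]@np.linalg.inv(c["K"]).T@Rm
    return C+d*((z-C[2])/d[:,2])[:,None]
def pj(c,P):
    return cv2.projectPoints(np.atleast_2d(np.array(P,float)),np.array(c["rvec"]),np.array(c["tvec"]),c["K"],None)[0][:,0]
def zoom(c,x0,y0,x1,y1,s,name):
    f=cv2.resize(c["frame"][y0:y1,x0:x1,::-1],None,fx=s,fy=s,interpolation=cv2.INTER_CUBIC); 
    f=np.clip(f.astype(float)*1.6,0,255).astype(np.uint8)
    cv2.imwrite(name,f)
E
python3 - <<'E'
from h import *
c=read_camera("top")
zoom(c,260,120,380,235,6,"pics/t1.png"); zoom(c,165,155,225,195,12,"pics/t2.png")
s=read_camera("scene"); zoom(s,255,165,385,280,6,"pics/s1.png"); zoom(s,350,110,410,160,12,"pics/s2.png")
print(bp(c,[(320,178),(186,174),(428,228)],[0.1,0.056,0.02]) if 0 else [bp(c,[p],z) for p,z in (((317,176),.1),((186,174),.056),((428,228),.022))])
E
```

```text
[array([[ 0.59277163, -0.01596382,  0.1       ]]), array([[0.59406949, 0.30804447, 0.056     ]]), array([[ 0.47381506, -0.30328539,  0.022     ]])]
```

View pics/t1.png

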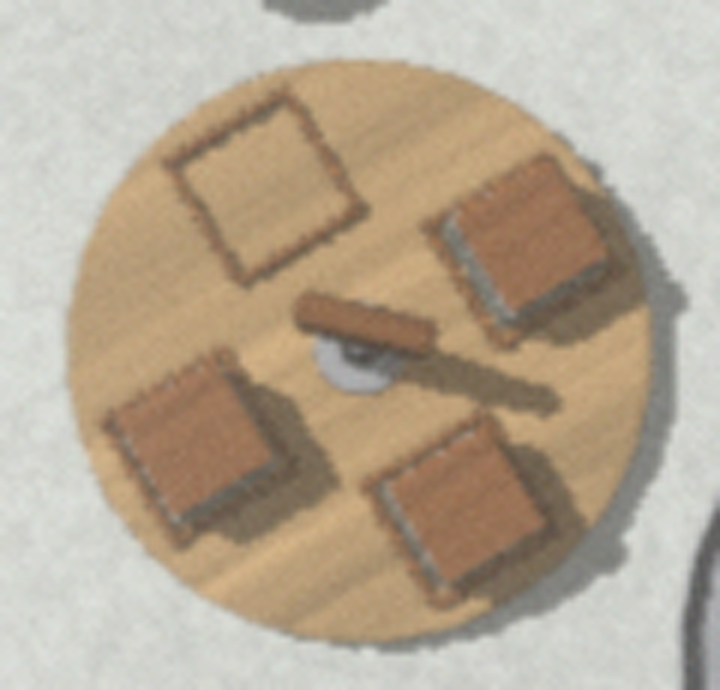

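View pics/t2.png

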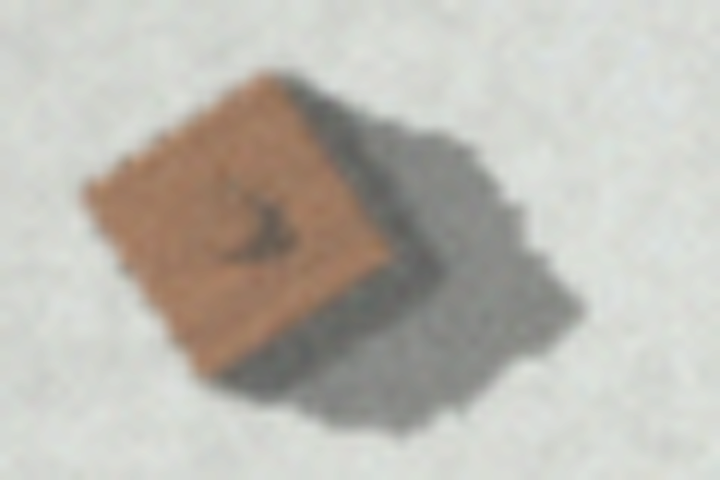

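View pics/s1.png

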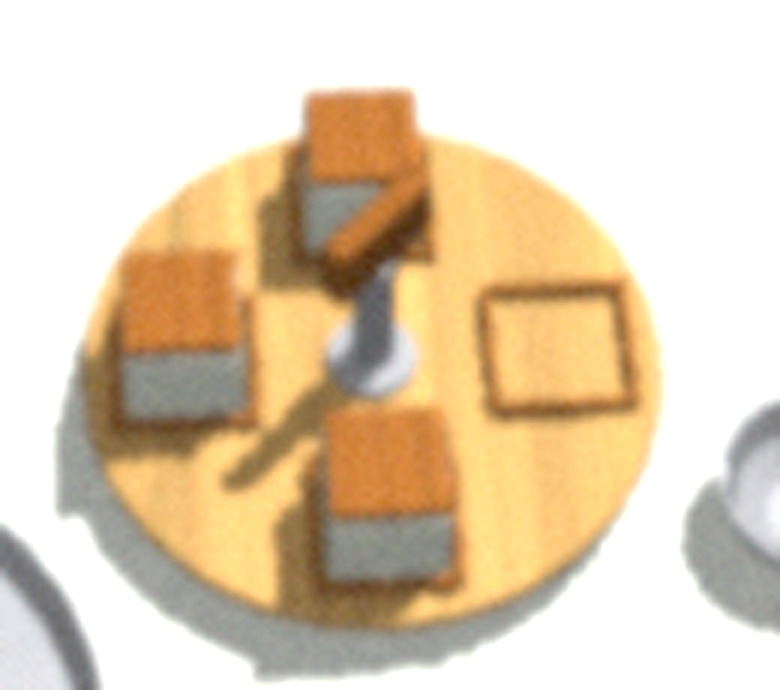

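View pics/s2.png

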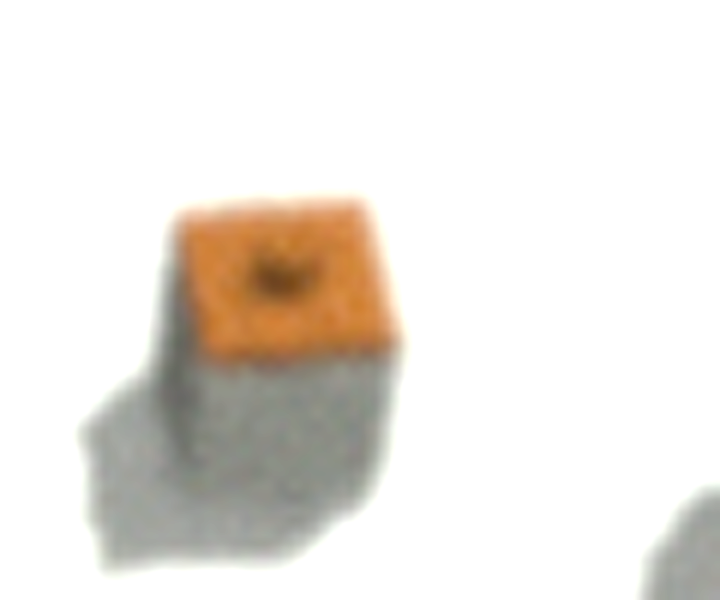

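```bash
cat >> h.py <<'E'
def uz(p,s,x0,y0): return (np.array(p,float)+.5)/s-.5+np.array([x0,y0])
def sq(P):
    P=P[:,:2]; c=P.mean(0); e=np.roll(P,-1,0)-P; a=np.arctan2(e[:,1],e[:,0]); m=np.angle(np.mean(np.exp(4j*a)))/4
    return c,np.linalg.norm(e,axis=1),np.degrees(m)
E
python3 - <<'E'
from h import *
t=read_camera("top"); s=read_camera("scene")
print("pocket top",sq(bp(t,uz([(165,165),(287,90),(368,210),(247,285)],6,260,120),.036)))
print("pocket scn",sq(bp(s,uz([(478,288),(628,278),(637,405),(490,418)],6,255,165),.036)))
print("jar top",sq(bp(t,uz([(268,70),(85,190),(205,380),(392,258)],12,165,155),.056)))
print("jar scn",sq(bp(s,uz([(180,212),(362,200),(400,345),(205,362)],12,350,110),.056)))
# tray segmentation
for n,c in(("top",t),("scene",s)):
    hsv=cv2.cvtColor(c["frame"],cv2.COLOR_RGB2HSV); m=((hsv[...,1]>70)).astype(np.uint8)
    x,y=(320,178) if n=="top" else (317,228)
    k=np.zeros_like(m); k[y-60:y+60,x-60:x+60]=1; m=cv2.morphologyEx(m*k,cv2.MORPH_CLOSE,np.ones((7,7),np.uint8))
    cn=max(cv2.findContours(m,cv2.RETR_EXTERNAL,cv2.CHAIN_APPROX_NONE)[0],key=cv2.contourArea)[:,0]
    P=bp(c,cn,.028)[:,:2]
    # robust fixed circle fit
    from scipy.optimize import least_squares
    f=least_squares(lambda p:np.hypot(P[:,0]-p[0],P[:,1]-p[1])-p[2],[.59,-.01,.125],loss="soft_l1",f_scale=.001); print(n,"tray",f.x)
    # thali: radial edge
    g=cv2.GaussianBlur(cv2.cvtColor(c["frame"],cv2.COLOR_RGB2GRAY),(0,0),1).astype(float)
    c0=np.array([.474,-.303])
    pts=[]
    for a in np.arange(0,2*np.pi,.05):
        rr=np.arange(.12,.165,.0005); Q=np.c_[c0[0]+rr*np.cos(a),c0[1]+rr*np.sin(a),np.full_like(rr,.022)]
        uv=pj(c,Q).astype(np.float32); v=cv2.remap(g.astype(np.float32),uv[:,0],uv[:,1],cv2.INTER_LINEAR).ravel()
        d=np.gradient(v); 
        ok=np.where(d>0.5*d.max())[0]; 
        if d.max()>.8: pts.append(Q[d.argmax(),:2])
    P=np.array(pts); f=least_squares(lambda p:np.hypot(P[:,0]-p[0],P[:,1]-p[1])-p[2],[*c0,.14],loss="soft_l1",f_scale=.001); print(n,"thali",f.x,len(P),np.abs(f.fun).mean())
E
```

```text
pocket top (array([0.66220284, 0.0174879 ]), array([0.06073866, 0.06155721, 0.06026569, 0.0616411 ]), np.float64(34.35290202581355))
pocket scn (array([0.66362242, 0.01927031]), array([0.06532836, 0.06362948, 0.06235269, 0.06482026]), np.float64(32.83100082354691))
jar top (array([0.59586269, 0.31221392]), array([0.04477734, 0.04673929, 0.04561342, 0.04693191]), np.float64(34.85185110256967))
jar scn (array([0.59607762, 0.31252836]), array([0.0444012 , 0.04669099, 0.04689306, 0.04789767]), np.float64(34.93725316991325))
top tray [ 0.59574497 -0.02325162  0.12135315]
top thali [ 0.47094908 -0.3031489   0.13952451] 126 0.001263602632767751
scene tray [ 0.5968084  -0.02378003  0.12287877]
scene thali [ 0.47417548 -0.30500419  0.14245239] 126 0.003064407474971987
```

>>> move_arm(series=[[0.33,-0.33,0,0,0,0,1],[0.67,-0.67,0,0,0,0,1],[1,-1,0,0,0,0,1]])

```text
t: 0.65
tool_pos: [0.2647, -0.4346, 0.2183]
orientation: [-3.094, -0.542, -0.0]
force: [0.4, -0.0, 0.9]
opening: 0.093
```

>>> move_arm(series=[[0.33,-0.33,0,0,0,0,1],[0.67,-0.67,0,0,0,0,1],[1,-1,0,0,0,0,1]])

```text
t: 0.95
tool_pos: [0.3248, -0.3061, 0.2188]
orientation: [3.094, 0.543, 0.001]
force: [1.0, 0.4, -0.9]
opening: 0.093
```

>>> move_arm(series=[[0.33,-0.33,0,0,0,0,1],[0.67,-0.67,0,0,0,0,1],[1,-1,0,0,0,0,1]])

```text
t: 1.25
tool_pos: [0.3848, -0.178, 0.219]
orientation: [3.094, 0.543, 0.001]
force: [1.2, 0.7, 0.5]
opening: 0.0928
```

>>> move_arm(series=[[0.33,-0.33,0,0,0,0,1],[0.67,-0.67,0,0,0,0,1],[1,-1,0,0,0,0,1]])

```text
t: 1.55
tool_pos: [0.4448, -0.0497, 0.219]
orientation: [3.094, 0.544, 0.002]
force: [0.9, -0.5, 0.1]
opening: 0.0933
```

>>> move_arm(series=[[0.33,-0.33,0,0,0,0,1],[0.67,-0.67,0,0,0,0,1],[1,-1,0,0,0,0,1]])

```text
t: 1.85
tool_pos: [0.5048, 0.0786, 0.2189]
orientation: [3.094, 0.544, 0.001]
force: [-0.2, -1.3, 0.9]
opening: 0.093
```

>>> move_arm(series=[[0.33,-0.33,0,0,0,0,1],[0.67,-0.67,0,0,0,0,1],[1,-1,0,0,0,0,1]])

```text
t: 2.15
tool_pos: [0.5647, 0.2066, 0.2186]
orientation: [3.094, 0.544, 0.001]
force: [0.6, -1.3, 0.5]
opening: 0.0926
```

>>> move_arm(series=[[0.35,-0.45,0,0,0,-0.042,1],[0.65,-0.88,0,0,0,-0.083,1],[0.65,-0.88,0,0,0,-0.083,1],[0.65,-0.88,0,0,0,-0.083,1]])

```text
t: 2.55
tool_pos: [0.5948, 0.3111, 0.2176]
orientation: [2.996, 0.944, -0.002]
force: [0.1, 0.2, 0.0]
opening: 0.0931
```

```bash
python3 - <<'E'
from h import *
c=read_camera("wrist"); cv2.imwrite("pics/w1.png",c["frame"][:,:,::-1])
s=read_state(); print(s["tool_pos"],s["orientation"],s["q"])
Rm=R.from_rotvec(s["orientation"]).as_matrix(); print(Rm)
Rc=cv2.Rodrigues(np.array(c["rvec"]))[0]; C=-Rc.T@c["tvec"]; print("cam",C,"in tool",Rm.T@(C-s["tool_pos"]),"axis in tool",Rm.T@Rc.T)
E
```

```text
[0.5949444  0.30949207 0.21803382] [ 2.99670007e+00  9.41144124e-01 -1.58950631e-03] [ 4.03527525e-01  3.22641869e-01  1.26817135e+00 -4.76086797e-04
  1.55184392e+00  1.36572193e+00]
[[ 8.20442376e-01  5.71728677e-01 -7.92078615e-04]
 [ 5.71728091e-01 -8.20442721e-01 -8.55755758e-04]
 [-1.13911524e-03  2.49244693e-04 -9.99999320e-01]]
cam [0.65779213 0.35545156 0.38269065] in tool [ 0.07765171 -0.00173424 -0.16474583] axis in tool [[ 3.06833771e-03 -9.61116793e-01 -2.76125145e-01]
 [ 9.99995001e-01  2.73827044e-03  1.58089431e-03]
 [-7.63318745e-04 -2.76128615e-01  9.61120391e-01]]
```

View pics/w1.png

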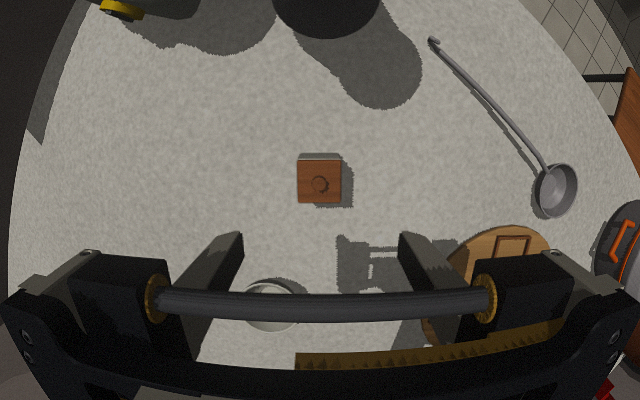

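The wrist view shows the jar lid at about (320,181), nearly square to the camera. I'll measure it through the fisheye.

```bash
cat >> h.py <<'E'
def fbp(c,uv,z):
    uv=np.atleast_2d(np.array(uv,float)); K=c["K"]
    x=(uv[:,0]-K[0,2])/K[0,0]; y=(uv[:,1]-K[1,2])/K[1,1]; r=np.hypot(x,y)+1e-9
    d=np.c_[x/r*np.sin(r),y/r*np.sin(r),np.cos(r)]
    Rm=cv2.Rodrigues(np.array(c["rvec"]))[0]; C=-Rm.T@c["tvec"]; d=d@Rm
    return C+d*((z-C[2])/d[:,2])[:,None]
def fpj(c,P):
    Rm=cv2.Rodrigues(np.array(c["rvec"]))[0]; q=np.atleast_2d(P)@Rm.T+c["tvec"]; rho=np.hypot(q[:,0],q[:,1]); th=np.arctan2(rho,q[:,2]); K=c["K"]
    return np.c_[K[0,2]+K[0,0]*th*q[:,0]/rho,K[1,2]+K[1,1]*th*q[:,1]/rho]
E
python3 - <<'E'
from h import *
c=read_camera("wrist"); zoom(c,280,140,360,220,9,"pics/w1z.png")
E
```

```text
(no output)
```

View pics/w1z.png

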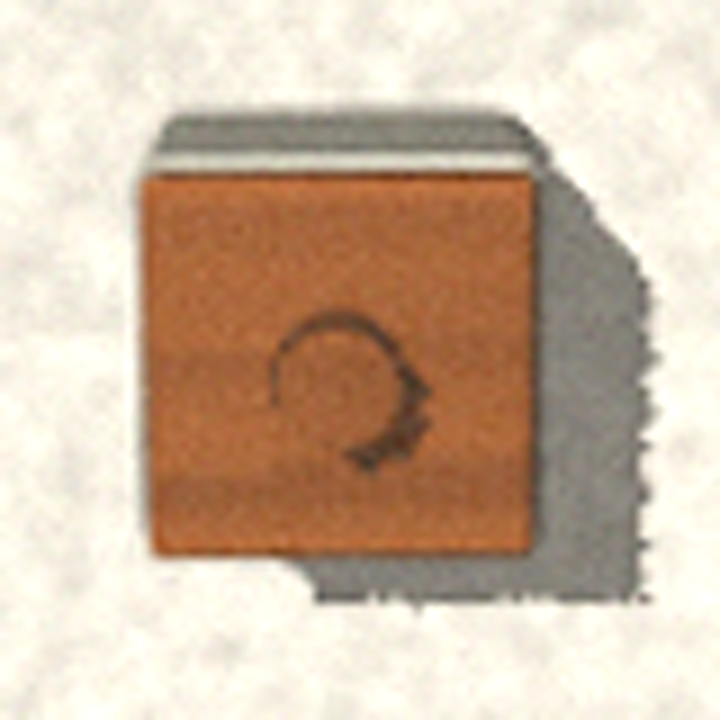

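```bash
python3 - <<'E'
from h import *
c=read_camera("wrist"); 
P=fbp(c,uz([(142,173),(538,173),(531,553),(152,555)],9,280,140),.056); print(sq(P))
k=fbp(c,uz([(338,380)],9,280,140),.066); print("knob",k)
ss=[read_state() for _ in range(5)]; print([s["tool_pos"].round(4) for s in ss])
s=ss[0]; Rm=R.from_rotvec(s["orientation"]).as_matrix(); cen=np.r_[sq(P)[0],.015]
print("yaw",np.degrees(np.arctan2(Rm[1,0],Rm[0,0])),"shift",Rm.T@(cen-s["tool_pos"]))
E
```

```text
(array([0.59571673, 0.31255174]), array([0.04704402, 0.04706842, 0.04655646, 0.04735653]), np.float64(34.98203961677614))
knob [[0.59608353 0.31308528 0.066     ]]
[array([0.5952, 0.3081, 0.2188]), array([0.5952, 0.3081, 0.2188]), array([0.5952, 0.3081, 0.2188]), array([0.5952, 0.3081, 0.2188]), array([0.5952, 0.3081, 0.2188])]
yaw 34.76467526460269 shift [ 0.00301362 -0.00350788  0.20383003]
```

>>> move_arm(series=[[0.025,-0.025,0.3,0,0,0,1],[0.025,-0.025,0.65,0,0,0,1],[0.025,-0.025,1,0,0,0,1],[0.025,-0.025,1,0,0,0,1]], squeeze=25)

```text
t: 3.1
tool_pos: [0.5923, 0.3094, 0.1127]
orientation: [2.997, 0.937, -0.015]
force: [-1.2, -0.9, -0.7]
opening: 0.0929
```

```bash
python3 - <<'E'
from h import *
c=read_camera("wrist"); zoom(c,200,100,440,280,3,"pics/w2.png")
s=read_state();print(s["tool_pos"])
E
```

```text
[0.59390565 0.3103659  0.11624151]
```

View pics/w2.png

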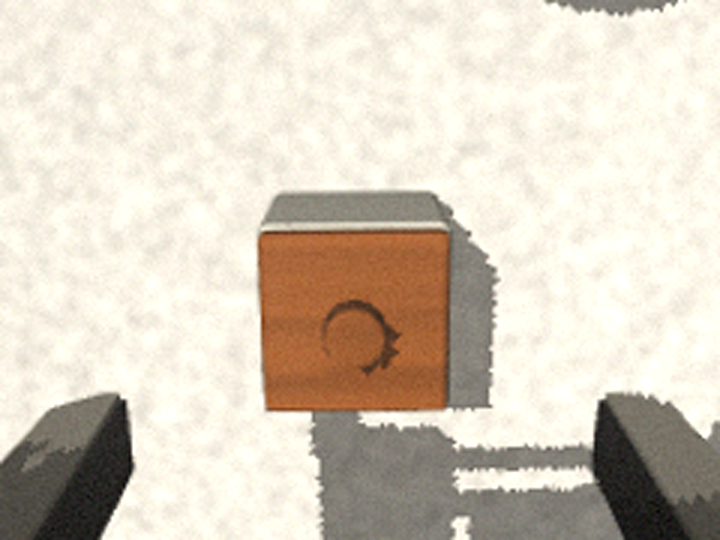

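>>> move_arm(series=[[0.01,-0.015,0.3,0,0,0,1],[0.01,-0.015,0.6,0,0,0,1],[0.01,-0.015,0.85,0,0,0,1],[0.01,-0.015,0.98,0,0,0,1],[0.01,-0.015,0.98,0,0,0,1]])

```text
t: 3.65
tool_pos: [0.5957, 0.314, 0.0207]
orientation: [2.998, 0.94, -0.002]
force: [-0.5, 0.3, 0.0]
opening: 0.0928
```

```bash
python3 - <<'E'
from h import *
c=read_camera("wrist"); zoom(c,200,100,440,280,3,"pics/w3.png")
s=read_state();print(s["tool_pos"],s["orientation"],s["force"])
E
```

```text
[0.59650406 0.31447423 0.0221019 ] [-2.99753412e+00 -9.40256793e-01 -1.44638805e-03] [ 0.21782032 -0.45469012  0.10462597]
```

View pics/w3.png

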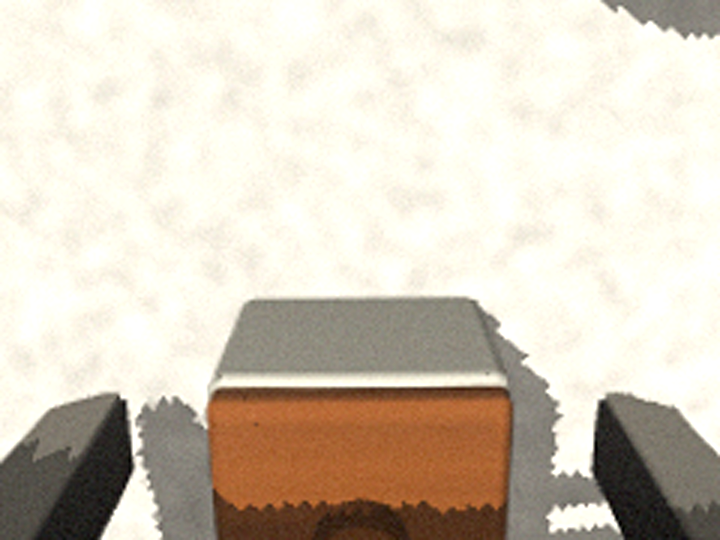

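>>> move_arm(series=[[0,0,0.05,0,0,0,1],[0,0,0.05,0,0,0,-1],[0,0,0.05,0,0,0,-1],[0,0,0.05,0,0,0,-1],[0,0,0.05,0,0,0,-1],[0,0,0.05,0,0,0,-1],[0,0,0.05,0,0,0,-1]])

```text
t: 4.4
tool_pos: [0.5958, 0.3147, 0.0157]
orientation: [2.997, 0.941, -0.0]
force: [-0.6, -0.2, 1.6]
opening: 0.05
```

```bash
python3 - <<'E'
from h import *
s=read_state();print(s["tool_pos"],s["orientation"],s["force"],s["opening"],s["t"])
E
```

```text
[0.59578009 0.3146899  0.01566924] [ 2.99728267e+00  9.41212096e-01 -5.40969810e-05] [-0.5853097  -0.19795396  1.55519155] 0.049971195873296625 4.4
```

>>> move_arm(series=[[0,0,-0.2,0,0,0,-1],[0,0,-0.5,0,0,0,-1],[0,0,-0.85,0,0,0,-1],[0,0,-1,0,0,0,-1],[0,0,-1,0,0,0,-1]])

```text
t: 4.9
tool_pos: [0.5977, 0.3155, 0.1188]
orientation: [-2.997, -0.941, -0.009]
force: [0.8, 0.8, -1.3]
opening: 0.05
```

```bash
python3 - <<'E'
from h import *
c=read_camera("top"); zoom(c,160,100,380,235,3.6,"pics/t3.png"); zoom(read_camera("wrist"),0,0,640,400,1.2,"pics/w4.png")
s=read_state();print(s["tool_pos"],s["orientation"],s["force"],s["opening"],s["t"])
Rm=R.from_rotvec(s["orientation"]).as_matrix(); print(Rm.T@(np.array([.663,.0185,.1157])-s["tool_pos"]))
E
```

```text
[0.595279   0.31442744 0.11425562] [ 2.99716220e+00  9.41130380e-01 -1.94859817e-03] [ 0.6450729  -0.19518774 -2.71374889] 0.049846934079700984 5.0
[-0.11360353  0.28152021 -0.00137154]
```

View pics/w4.png

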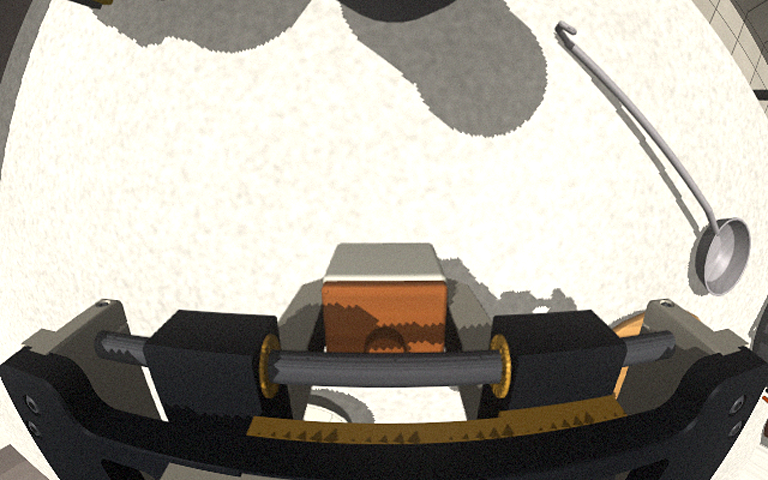

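>>> move_arm(series=[[-0.1,0.25,0,0,0,0,-1],[-0.25,0.6,0,0,0,0,-1],[-0.38,0.94,0,0,0,0,-1]])

```text
t: 5.3
tool_pos: [0.6165, 0.2146, 0.1121]
orientation: [-2.997, -0.943, 0.008]
force: [-0.6, -0.4, -2.1]
opening: 0.0495
```

>>> move_arm(series=[[-0.12,0.3,0,0,0,0,-1],[-0.25,0.62,0,0,0,0,-1],[-0.38,0.94,0,0,0,0,-1]])

```text
t: 5.6
tool_pos: [0.6392, 0.1155, 0.1122]
orientation: [-2.996, -0.941, 0.007]
force: [0.6, -0.7, -1.9]
opening: 0.0501
```

>>> move_arm(series=[[-0.12,0.3,0,0,0,0,-1],[-0.25,0.6,0,0,0,0,-1],[-0.37,0.87,0,0,0,0,-1],[-0.375,0.935,0,0,0,0,-1],[-0.375,0.935,0,0,0,0,-1],[-0.375,0.935,0,0,0,0,-1]])

```text
t: 6.2
tool_pos: [0.6626, 0.0197, 0.1139]
orientation: [-2.996, -0.941, 0.004]
force: [-0.3, 0.3, -2.0]
opening: 0.0498
```

```bash
python3 - <<'E'
from h import *
c=read_camera("top"); zoom(c,260,110,380,225,6,"pics/t4.png"); zoom(read_camera("wrist"),160,150,480,400,2.4,"pics/w5.png")
zoom(read_camera("scene"),255,100,400,270,3.5,"pics/s4.png")
s=read_state();print(s["tool_pos"],s["orientation"],s["force"],s["opening"],s["t"])
E
```

```text
[0.66313776 0.02021856 0.11507584] [-2.99600887e+00 -9.43365413e-01  1.12074086e-03] [-0.12650134 -0.14128665 -2.97472595] 0.05005566422996055 6.35
```

View pics/w5.png

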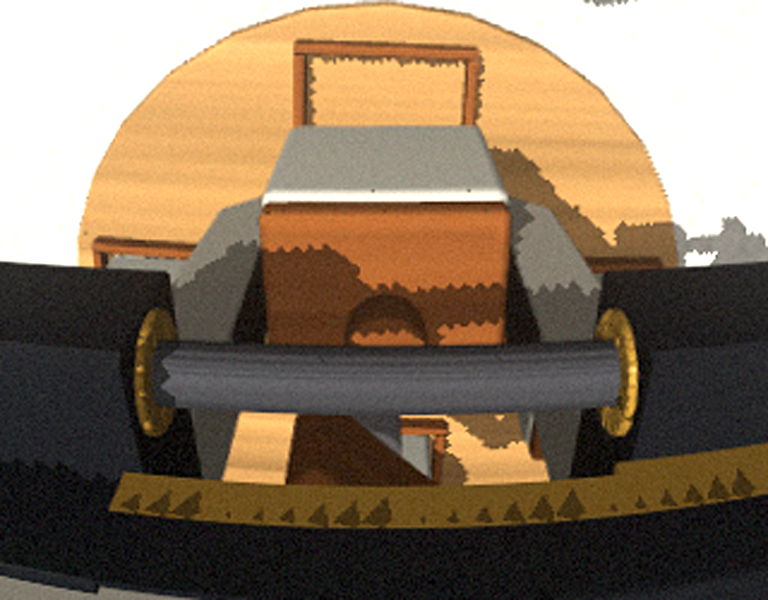

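View pics/t4.png

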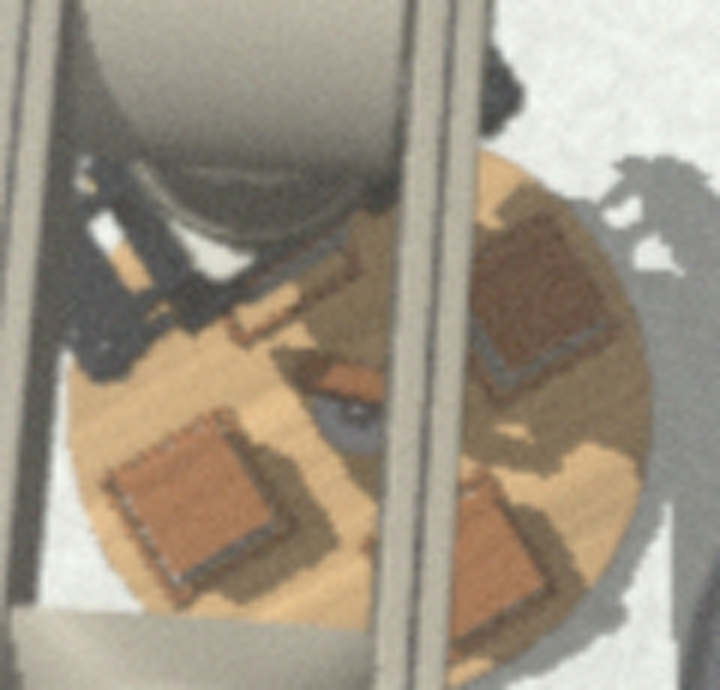

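View pics/s4.png

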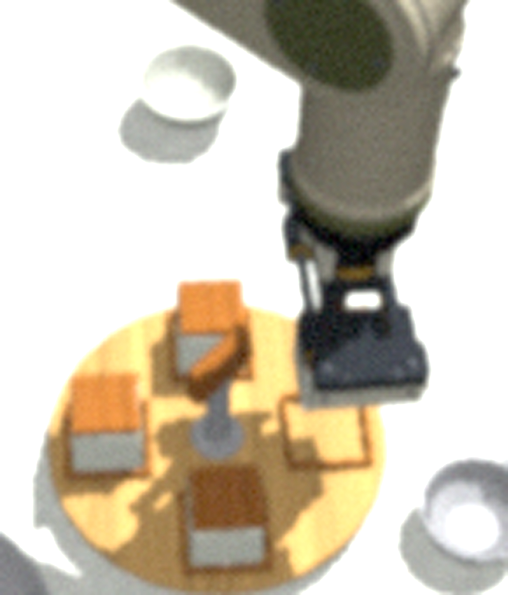

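The wrist view shows the pocket's outer rim corners at about (294,40) and (480,46) in the crop, in line with the jar. I'll go lower, staying clear of the rim, to measure with less parallax.

>>> move_arm(series=[[0,0,0.2,0,0,0,-1],[0,0,0.4,0,0,0,-1],[0,0,0.48,0,0,0,-1],[0,0,0.48,0,0,0,-1]])

```text
t: 6.75
tool_pos: [0.6621, 0.0196, 0.0658]
orientation: [-2.996, -0.942, 0.005]
force: [0.2, 0.4, -3.1]
opening: 0.0501
```

```bash
python3 - <<'E'
from h import *
zoom(read_camera("wrist"),240,150,400,270,5,"pics/w6.png")
s=read_state();print(s["tool_pos"],s["orientation"],s["force"],s["opening"],s["t"])
E
```

```text
[0.66309266 0.01943606 0.06727641] [-2.99646806e+00 -9.42257412e-01  1.76689760e-03] [-0.54633226  0.47940068 -1.98917032] 0.05016064079820784 6.8
```

View pics/w6.png

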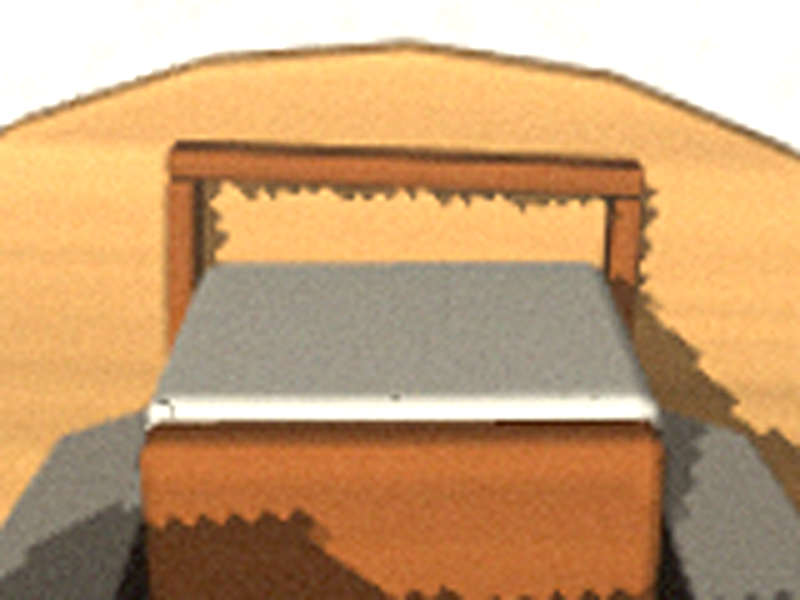

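```bash
python3 - <<'E'
from h import *
c=read_camera("wrist"); s=read_state(); Rm=R.from_rotvec(s["orientation"]).as_matrix(); Rc=cv2.Rodrigues(np.array(c["rvec"]))[0]; C=-Rc.T@c["tvec"]
print("cam in tool",Rm.T@(C-s["tool_pos"]), "yaw",np.degrees(np.arctan2(Rm[1,0],Rm[0,0])))
Q=lambda pts,z:(fbp(c,uz(pts,5,240,150),z)-s["tool_pos"])@Rm*1000
print("rim outer",Q([(172,148),(640,163)],.036).round(1))
print("rim inner top far",Q([(195,182),(610,197)],.036).round(1))
print("jar bottom far",Q([(207,264),(597,263)],.051).round(1))
print("jar lid far",Q([(145,428),(662,432)],.0505+.056).round(1))
print("jar shoulder far",Q([(147,400),(658,402)],.0505+.048).round(1))
E
```

```text
cam in tool [ 0.07651911 -0.00074977 -0.16401894] yaw 34.89847723860761
rim outer [[ 32.7 -31.   32.3]
 [ 30.8  30.3  32.3]]
rim inner top far [[ 28.1 -28.1  32.3]
 [ 26.1  26.5  32.3]]
jar bottom far [[ 21.4 -24.8  17.3]
 [ 21.6  23.1  17.3]]
jar lid far [[ 23.  -23.6 -38.2]
 [ 22.7  22.3 -38.2]]
jar shoulder far [[ 22.5 -24.7 -30.2]
 [ 22.3  23.2 -30.2]]
```

>>> move_arm(series=[[0.015,0,0.05,0,0,0.01,-1],[0.015,0,0.1,0,0,0.01,-1],[0.015,0,0.11,0,0,0.01,-1],[0.015,0,0.11,0,0,0.01,-1]])

```text
t: 7.25
tool_pos: [0.6648, 0.0197, 0.0568]
orientation: [3.011, 0.895, 0.0]
force: [0.6, 0.5, -1.3]
opening: 0.0499
```

```bash
python3 - <<'E'
from h import *
c=read_camera("wrist");zoom(c,240,150,400,270,5,"pics/w7.png"); zoom(read_camera("scene"),300,160,400,260,6,"pics/s7.png")
s=read_state();print(s["tool_pos"],s["orientation"],s["force"],s["opening"],s["t"])
E
```

```text
[0.66501598 0.01960989 0.05701362] [3.01144267e+00 8.94449150e-01 6.76062032e-04] [-0.68868387  0.25197891 -2.30360347] 0.05007268098971818 7.35
```

View pics/w7.png

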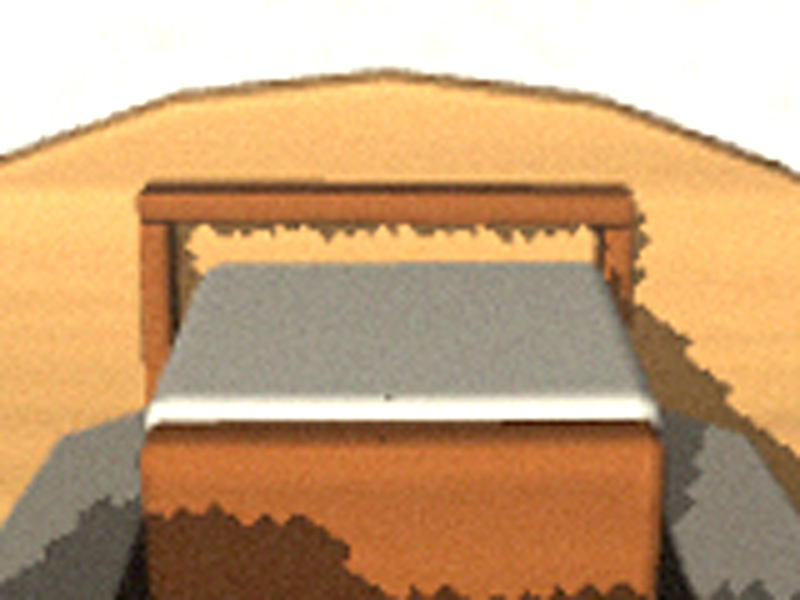

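View pics/s7.png

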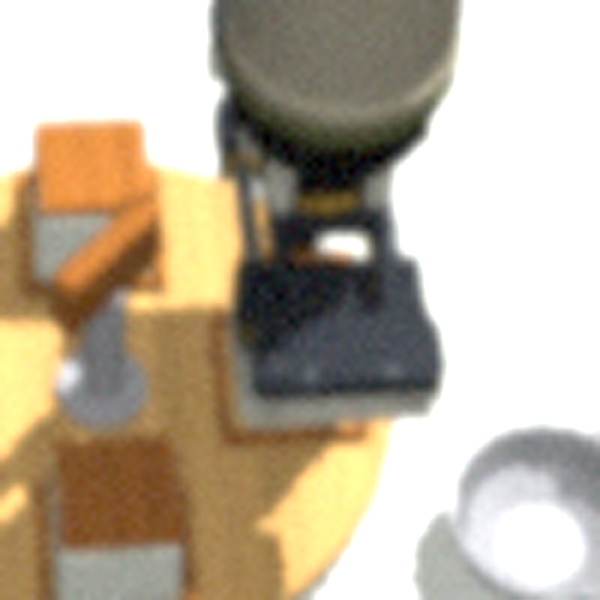

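```bash
python3 - <<'E'
from h import *
c=read_camera("wrist"); s=read_state(); Rm=R.from_rotvec(s["orientation"]).as_matrix(); Rc=cv2.Rodrigues(np.array(c["rvec"]))[0]; C=-Rc.T@c["tvec"]
print("cam in tool",Rm.T@(C-s["tool_pos"]), "yaw",np.degrees(np.arctan2(Rm[1,0],Rm[0,0])))
Q=lambda pts,z:(fbp(c,uz(pts,5,240,150),z)-s["tool_pos"])@Rm*1000
b=s["tool_pos"][2]-.0157; print(b)
print("rim outer",Q([(142,187),(632,189)],.036).round(1))
print("rim inner top far",Q([(168,222),(600,225)],.036).round(1))
print("jar bottom far",Q([(207,264),(600,263)],b+.001).round(1))
print("jar lid far",Q([(143,428),(661,430)],b+.056).round(1))
print("jar shoulder far",Q([(147,400),(658,402)],b+.048).round(1))
E
```

```text
cam in tool [ 0.07682165 -0.00032165 -0.16518144] yaw 33.08240234371863
0.041314871940657936
rim outer [[ 30.6 -32.8  21. ]
 [ 30.4  28.5  21. ]]
rim inner top far [[ 26.  -29.6  21. ]
 [ 25.7  24.6  21. ]]
jar bottom far [[ 22.4 -24.   14.7]
 [ 22.6  23.9  14.7]]
jar lid far [[ 23.9 -23.1 -40.3]
 [ 23.8  22.6 -40.3]]
jar shoulder far [[ 23.4 -24.  -32.3]
 [ 23.2  23.6 -32.3]]
```

>>> move_arm(series=[[0,-0.021,0,0,0,0,-1],[0,-0.021,0,0,0,0,-1],[0,-0.021,0.02,0,0,0,-1],[0,-0.021,0.02,0,0,0,-1]])

```text
t: 7.8
tool_pos: [0.6634, 0.0215, 0.0543]
orientation: [-3.012, -0.894, 0.001]
force: [1.0, -0.3, -1.8]
opening: 0.0497
```

```bash
python3 - <<'E'
from h import *
c=read_camera("wrist");zoom(c,240,150,400,270,5,"pics/w8.png"); zoom(read_camera("scene"),310,190,380,240,10,"pics/s8.png")
s=read_state();print(s["tool_pos"],s["orientation"],s["force"],s["opening"],s["t"])
E
```

```text
[0.66355462 0.02140952 0.05445007] [-3.01159253e+00 -8.94012338e-01  4.74701028e-04] [-0.2079319  -0.70346176 -2.60450261] 0.05022478254977376 7.9
```

View pics/w8.png

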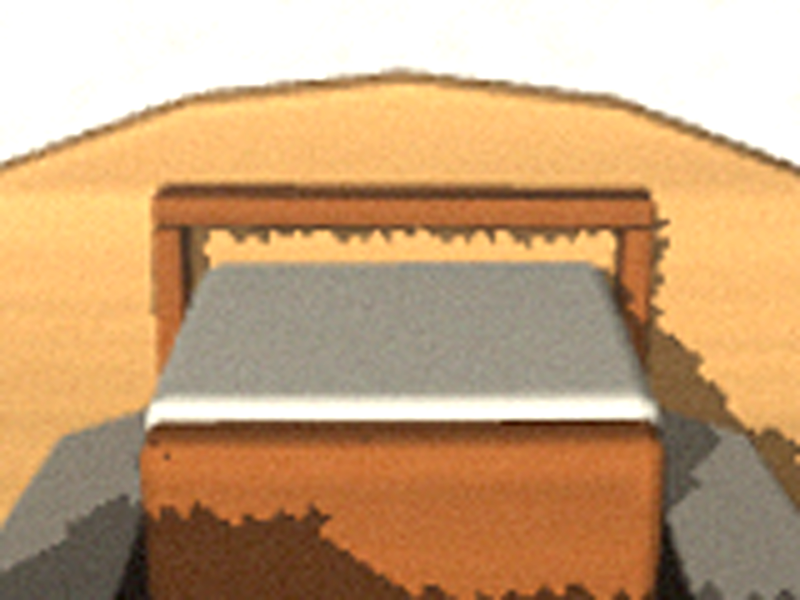

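View pics/s8.png

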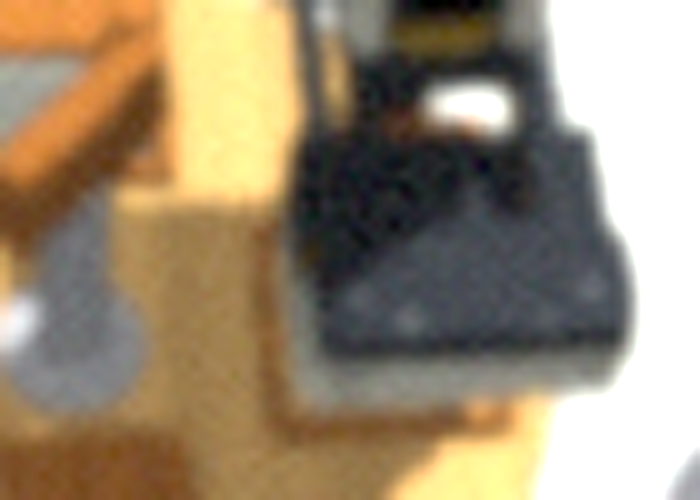

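>>> move_arm(series=[[0,0,0.02,0,0,0,-1],[0,0,0.04,0,0,0,-1],[0,0,0.06,0,0,0,-1],[0,0,0.08,0,0,0,-1],[0,0,0.08,0,0,0,-1]])

```text
t: 8.4
tool_pos: [0.6633, 0.0215, 0.0461]
orientation: [-3.011, -0.894, 0.001]
force: [0.2, -0.7, -2.0]
opening: 0.05
```

```bash
python3 - <<'E'
from h import *
c=read_camera("wrist");zoom(c,240,150,400,270,5,"pics/w9.png")
s=read_state();print(s["tool_pos"],s["orientation"],s["force"],s["opening"],s["t"])
E
```

```text
[0.66344753 0.02143592 0.04627055] [-3.01151538e+00 -8.93964213e-01  8.48704255e-04] [ 0.95254412  0.09645743 -2.02401953] 0.04980672992354608 8.45
```

View pics/w9.png

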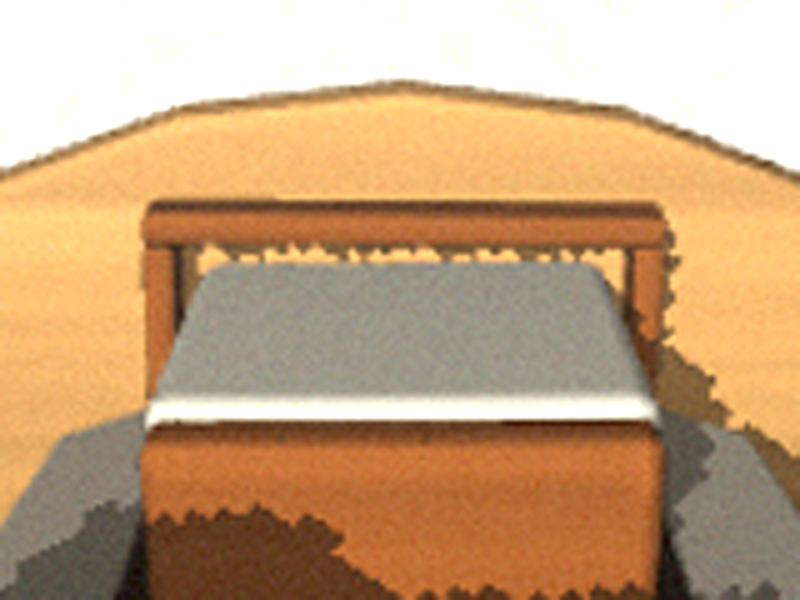

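>>> move_arm(series=[[0,0,0.01,0,0,0,-1],[0,0,0.02,0,0,0,-1],[0,0,0.02,0,0,0,-1]])

```text
t: 8.75
tool_pos: [0.6636, 0.0214, 0.0445]
orientation: [-3.012, -0.894, 0.0]
force: [0.3, -0.0, -2.6]
opening: 0.0502
```

>>> move_arm(series=[[0,0,0.005,0,0,0,-1],[0,0,0.008,0,0,0,-1],[0,0,0.008,0,0,0,-1]])

```text
t: 9.05
tool_pos: [0.6637, 0.0215, 0.0438]
orientation: [-3.012, -0.894, 0.0]
force: [-0.4, 0.1, -1.6]
opening: 0.05
```

>>> move_arm(series=[[0,0,0.005,0,0,0,-1],[0,0,0.01,0,0,0,-1],[0,0,0.01,0,0,0,-1]])

```text
t: 9.35
tool_pos: [0.6639, 0.0214, 0.0436]
orientation: [3.012, 0.894, 0.001]
force: [-3.7, 0.4, 5.1]
opening: 0.0498
```

```bash
python3 - <<'E'
from h import *
c=read_camera("wrist");zoom(c,240,150,400,270,5,"pics/w10.png"); zoom(read_camera("scene"),310,190,380,240,10,"pics/s10.png")
s=read_state();print(s["tool_pos"],s["orientation"],s["force"],s["wrist_torque"],s["opening"],s["t"])
E
```

```text
[0.66389593 0.02141645 0.04362458] [3.01153775e+00 8.94000417e-01 7.10709963e-04] [-3.62182398 -0.56603029  5.76733311] [ 0.00537689  0.72601916 -0.00423358] 0.04983942767098054 9.45
```

View pics/w10.png

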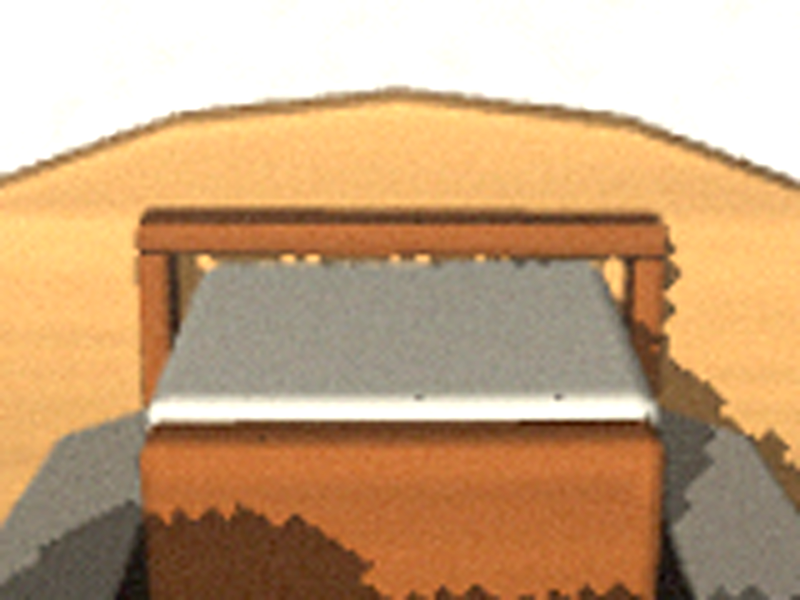

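The jar sits between the rims, with floor contact at about 6 N. Releasing now.

>>> move_arm(series=[[0,0,0,0,0,0,0.2],[0,0,0,0,0,0,0.5],[0,0,0,0,0,0,0.5],[0,0,0,0,0,0,0.5]])

```text
t: 9.85
tool_pos: [0.6636, 0.0215, 0.0427]
orientation: [-3.012, -0.894, 0.0]
force: [-0.2, -0.3, 0.5]
opening: 0.0692
```

```bash
python3 - <<'E'
from h import *
c=read_camera("wrist");zoom(c,200,150,440,330,3,"pics/w11.png")
s=read_state();print(s["tool_pos"],s["force"],s["opening"],s["t"])
E
```

```text
[0.6636453  0.02144197 0.04265759] [ 0.3389703  -0.71144111 -0.08644657] 0.06955633970922995 9.9
```

View pics/w11.png

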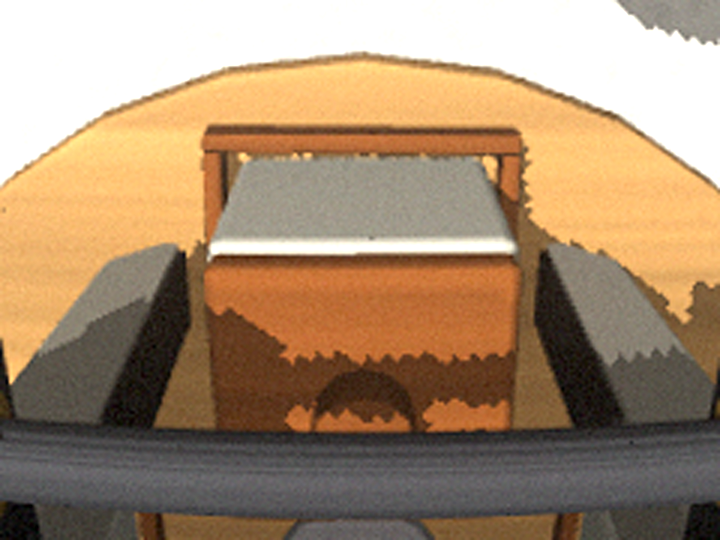

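>>> move_arm(series=[[0,0,-0.15,0,0,0,0.5],[0,0,-0.4,0,0,0,0.5],[0,0,-0.7,0,0,0,0.5],[0,0,-1,0,0,0,0.5]])

```text
t: 10.3
tool_pos: [0.6636, 0.0214, 0.1449]
orientation: [3.012, 0.894, 0.001]
force: [-0.6, 0.6, 1.0]
opening: 0.0699
```

>>> move_arm(series=[[0,0,-0.3,0,0,0,0.5],[0,0,-0.6,0,0,0,0.5],[0,0,-0.9,0,0,0,0.5],[0,0,-0.9,0,0,0,0.5]])

```text
t: 10.7
tool_pos: [0.6665, 0.0213, 0.2407]
orientation: [3.008, 0.893, 0.016]
force: [-0.1, 0.8, 0.8]
opening: 0.0696
```

```bash
python3 - <<'E'
from h import *
c=read_camera("wrist");zoom(c,160,120,480,360,2.4,"pics/w12.png"); zoom(read_camera("scene"),255,165,385,280,6,"pics/s12.png")
s=read_state();print(s["tool_pos"],s["orientation"],s["force"],s["opening"],s["t"],s["q"])
E
```

```text
[0.66445721 0.02143705 0.23499426] [3.0106539  0.89376597 0.00495432] [-0.04378599  0.68314684 -0.90231025] 0.0697363107092253 10.8 [-4.48523121e-02  2.96520830e-01  1.26893354e+00  2.10293148e-05
  1.57280657e+00  9.48782743e-01]
```

View pics/w12.png

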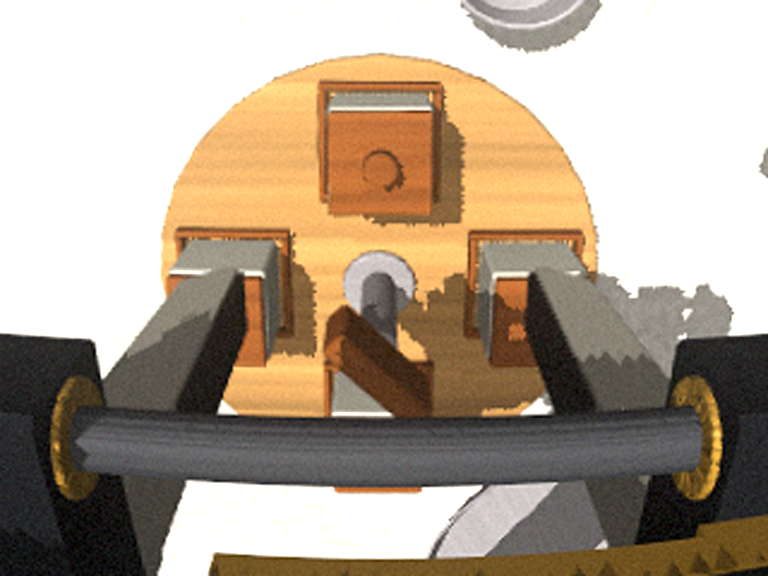

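View pics/s12.png

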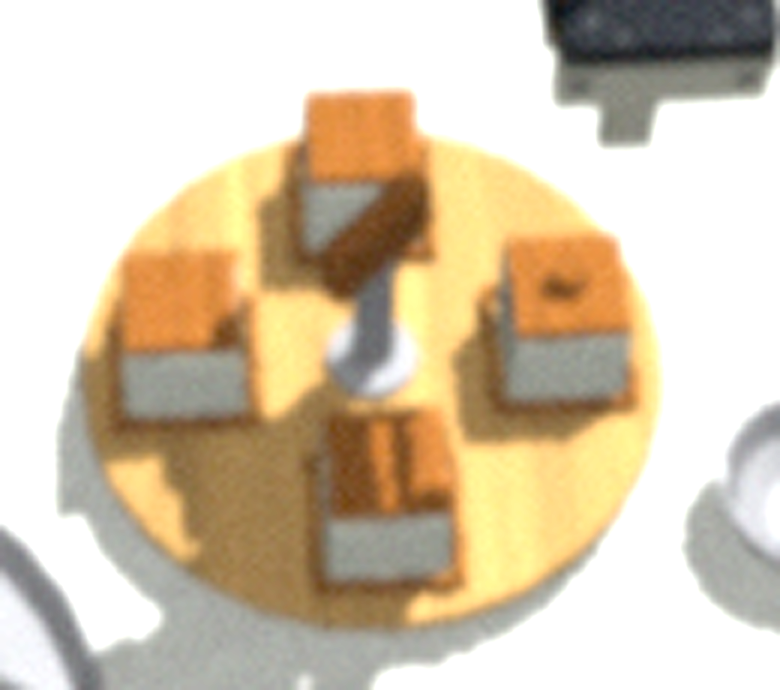

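The wrist and scene views both show the pickle jar inside its pocket, as low as its neighbours. Next I'll move over the handle.

>>> move_arm(series=[[-0.2,0,0,0,0,-0.04,1],[-0.5,0,0,0,0,-0.085,1],[-0.8,0,0,0,0,-0.13,1],[-0.815,0.006,0,0,0,-0.175,1],[-0.815,0.006,0,0,0,-0.22,1],[-0.815,0.006,0,0,0,-0.25,1],[-0.815,0.006,0,0,0,-0.25,1]])

```text
t: 11.5
tool_pos: [0.5948, -0.0235, 0.2313]
orientation: [-2.438, -1.979, 0.003]
force: [0.1, -0.6, -0.6]
opening: 0.0934
```

```bash
python3 - <<'E'
from h import *
c=read_camera("wrist");zoom(c,200,120,440,300,3.3,"pics/w13.png"); cv2.imwrite("pics/w13f.png",c["frame"][:,:,::-1])
s=read_state();print(s["tool_pos"],s["orientation"],s["force"],s["opening"],s["t"],s["q"])
E
```

```text
[ 0.59494077 -0.02348527  0.23151062] [-2.44125383e+00 -1.97480550e+00  2.44033269e-03] [-0.3457033  -0.25035072 -0.60204067] 0.093034275031579 11.55 [-1.25542502e-01  1.15139264e-01  1.48133704e+00 -1.62345449e-05
  1.54734367e+00  8.49284235e-02]
```

View pics/w13.png

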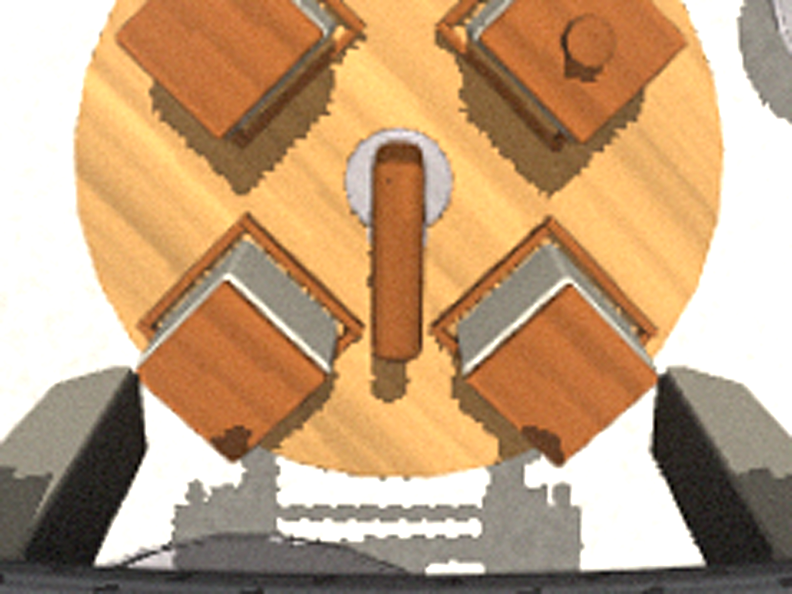

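View pics/w13f.png

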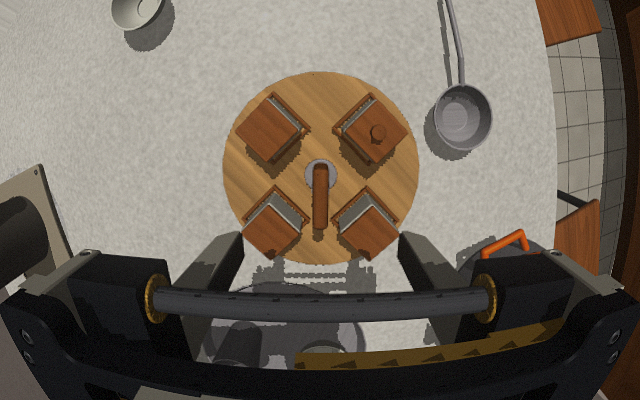

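The paddle lies straight up and down the wrist image, at column 397 of the crop and midway between the fingers, so the gripper is already aligned. I'll check its centre by measurement.

```bash
python3 - <<'E'
from h import *
c=read_camera("wrist"); s=read_state(); Rm=R.from_rotvec(s["orientation"]).as_matrix()
P=fbp(c,uz([(372,163),(422,163),(420,357),(374,357)],3.3,200,120),.141); m=P.mean(0); print(m,(P-s["tool_pos"])@Rm*1000)
print("shift",(m-s["tool_pos"])@Rm*1000,s["tool_pos"])
# tray axis from circle: dark-bright boundary
g=cv2.cvtColor(c["frame"],cv2.COLOR_RGB2HSV)[...,1].astype(np.float32); pts=[]
for a in np.arange(0,2*np.pi,.03):
    rr=np.arange(.112,.14,.0005); Q=np.c_[.596+rr*np.cos(a),-.0235+rr*np.sin(a),np.full_like(rr,.028)]
    uv=fpj(c,Q).astype(np.float32); v=cv2.remap(g,uv[:,0],uv[:,1],cv2.INTER_LINEAR).ravel(); d=-np.gradient(v)
    if uv[:,1].max()<230 and d.max()>5: pts.append(Q[d.argmax(),:2])
P=np.array(pts)
from scipy.optimize import least_squares
f=least_squares(lambda p:np.hypot(P[:,0]-p[0],P[:,1]-p[1])-p[2],[.596,-.0235,.125],loss="soft_l1",f_scale=.001); print("tray",f.x,len(P))
E
```

```text
[ 0.59502317 -0.02109844  0.141     ] [[ 28.65748314  -6.83707369  90.75140391]
 [ 28.68232285   5.8764202   90.72841092]
 [-24.13209714   5.78706055  90.73528759]
 [-24.15856239  -6.57225649  90.75764033]]
shift [ 2.26228661 -0.43646236 90.74318569] [ 0.59513863 -0.02342507  0.23174253]
tray [ 0.59501899 -0.02172703  0.12297558] 142
```

>>> move_arm(series=[[0.012,-0.004,0.3,0,0,0,1],[0.012,-0.004,0.6,0,0,0,1],[0.012,-0.004,0.8,0,0,0,1],[0.012,-0.004,0.8,0,0,0,1]], squeeze=45)

```text
t: 12.0
tool_pos: [0.5927, -0.0219, 0.1484]
orientation: [-2.438, -1.973, 0.008]
force: [-0.1, 0.3, -0.0]
opening: 0.0934
```

>>> move_arm(series=[[0,0,0.15,0,0,0,1],[0,0,0.3,0,0,0,1],[0,0,0.41,0,0,0,1],[0,0,0.41,0,0,0,1],[0,0,0.41,0,0,0,1]])

```text
t: 12.5
tool_pos: [0.5955, -0.0223, 0.1117]
orientation: [-2.44, -1.978, 0.0]
force: [0.5, 0.3, -0.1]
opening: 0.0929
```

```bash
python3 - <<'E'
from h import *
c=read_camera("wrist");zoom(c,200,150,440,330,3.3,"pics/w14.png"); zoom(read_camera("scene"),255,100,400,280,3.3,"pics/s14.png")
s=read_state();print(s["tool_pos"],s["orientation"],s["force"],s["opening"],s["t"],s["q"])
E
```

```text
[ 0.59614361 -0.02233101  0.1126827 ] [2.43970362e+00 1.97784124e+00 1.41088084e-03] [-0.31374943 -0.51754464  0.5995479 ] 0.09299823693113937 12.6 [-1.23391608e-01  1.92392176e-01  1.61624686e+00  3.10004100e-05
  1.33168918e+00  8.49477714e-02]
```

View pics/w14.png

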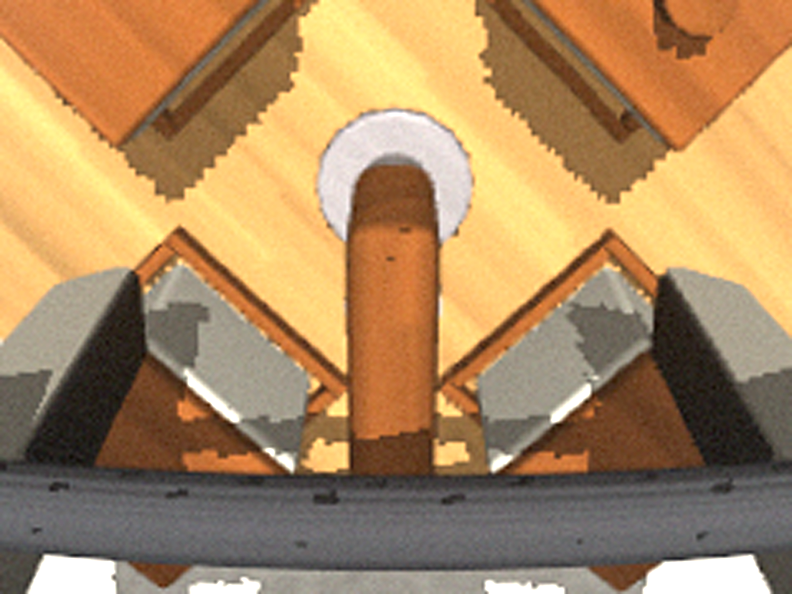

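View pics/s14.png

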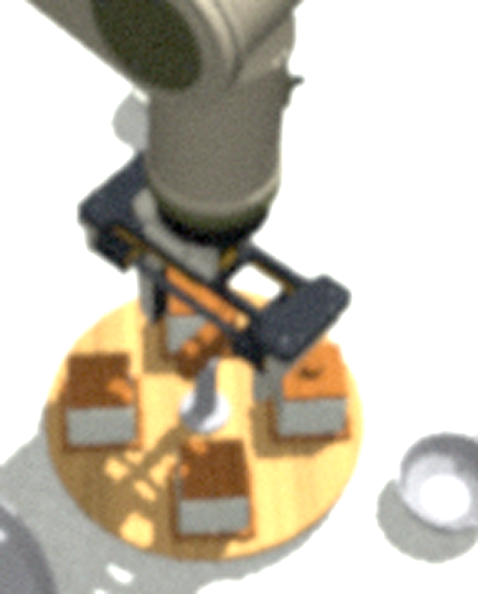

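>>> move_arm(series=[[0,-0.008,0,0,0,0,0],[0,-0.008,0,0,0,0,-0.5],[0,-0.008,0,0,0,0,-1],[0,-0.008,0,0,0,0,-1],[0,-0.008,0,0,0,0,-1],[0,-0.008,0,0,0,0,-1],[0,-0.008,0,0,0,0,-1],[0,-0.008,0,0,0,0,-1]], squeeze=45)

```text
t: 13.4
tool_pos: [0.5948, -0.0221, 0.1118]
orientation: [-2.44, -1.978, 0.0]
force: [0.1, 0.1, 0.4]
opening: 0.0337
```

>>> move_arm(series=[[0,0,0,0,0,0,-1],[0,0,0,0,0,0,-1],[0,0,0,0,0,0,-1],[0,0,0,0,0,0,-1]])

```text
t: 13.8
tool_pos: [0.5945, -0.0221, 0.1118]
orientation: [-2.44, -1.978, 0.001]
force: [-2.1, 0.7, 1.8]
opening: 0.0139
```

>>> move_arm(series=[[0,0,0,0,0,0.005,-1],[0,0,0,0,0,0.015,-1],[0,0,0,0,0,0.03,-1],[0,0,0,0,0,0.045,-1],[0,0,0,0,0,0.06,-1],[0,0,0,0,0,0.075,-1],[0,0,0,0,0,0.085,-1],[0,0,0,0,0,0.09,-1]])

```text
t: 14.6
tool_pos: [0.5946, -0.0221, 0.1118]
orientation: [-2.696, -1.613, 0.0]
force: [-2.1, -1.8, 1.2]
opening: 0.0137
```

```bash
python3 - <<'E'
from h import *
c=read_camera("wrist");zoom(c,160,100,480,340,2.4,"pics/w15.png")
s=read_state();print(s["tool_pos"],s["orientation"],s["force"],s["wrist_torque"],s["opening"],s["t"],s["q"])
E
```

```text
[ 0.59467442 -0.02209791  0.11183754] [-2.69608783e+00 -1.61247145e+00  3.45489438e-04] [-2.40379375 -0.7273776   1.00904603] [0.05591167 0.36430913 0.05532517] 0.013488716660227456 14.65 [-1.23253122e-01  1.90833269e-01  1.61963026e+00 -5.51739505e-05
  1.33136624e+00  3.69545817e-01]
```

View pics/w15.png

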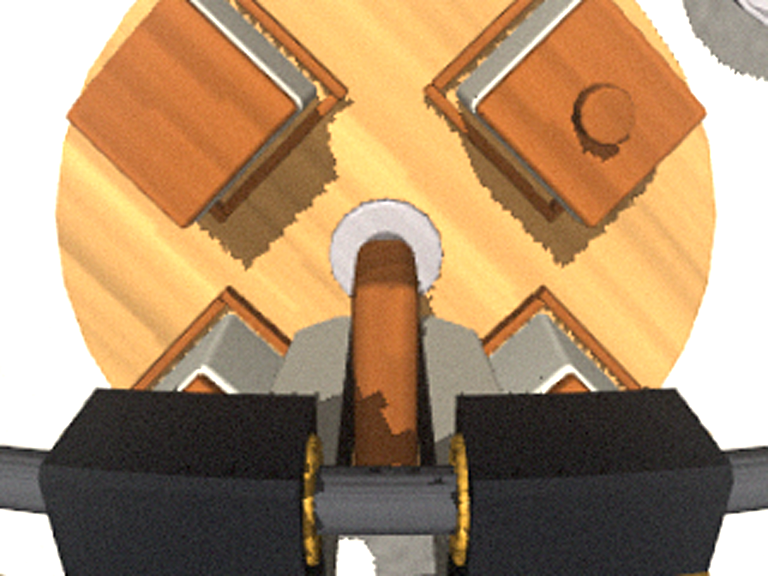

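>>> move_arm(series=[[0,0,0,0,0,0.01,-1],[0,0,0,0,0,0.035,-1],[0,0,0,0,0,0.07,-1],[0,0,0,0,0,0.105,-1],[0,0,0,0,0,0.14,-1],[0,0,0,0,0,0.175,-1],[0,0,0,0,0,0.19,-1],[0,0,0,0,0,0.2,-1]])

```text
t: 15.45
tool_pos: [0.5948, -0.0223, 0.1118]
orientation: [3.062, 0.7, 0.0]
force: [-1.9, -0.9, 0.1]
opening: 0.014
```

>>> move_arm(series=[[0,0,0,0,0,0.01,-1],[0,0,0,0,0,0.035,-1],[0,0,0,0,0,0.07,-1],[0,0,0,0,0,0.105,-1],[0,0,0,0,0,0.14,-1],[0,0,0,0,0,0.175,-1],[0,0,0,0,0,0.19,-1],[0,0,0,0,0,0.2,-1]])

```text
t: 16.25
tool_pos: [0.5949, -0.0226, 0.1118]
orientation: [3.128, -0.28, 0.0]
force: [-0.0, -1.8, 0.6]
opening: 0.0139
```

```bash
python3 - <<'E'
from h import *
c=read_camera("wrist");zoom(c,0,0,640,400,1.2,"pics/w16.png")
s=read_state();print(s["tool_pos"],s["orientation"],s["force"],s["wrist_torque"],s["opening"],s["t"],s["q"])
E
```

```text
[ 0.59485738 -0.02263029  0.1118168 ] [ 3.12822158e+00 -2.82459623e-01  3.27689506e-04] [-0.23016035 -2.72863628  0.66374247] [-0.29630521  0.23728999 -0.09452527] 0.013715489717692734 16.3 [-1.23734488e-01  1.90971818e-01  1.61951296e+00 -6.56138571e-04
  1.33087768e+00  1.62731728e+00]
```

View pics/w16.png

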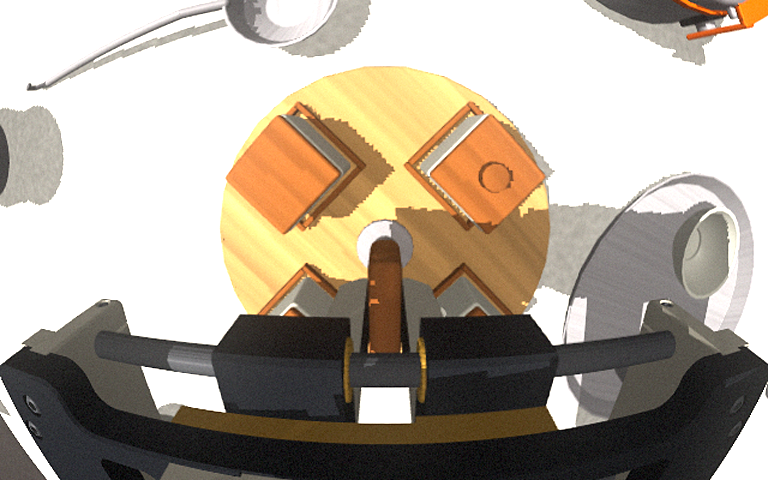

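Turned 88° with the jars steady. The last joint would hit its range before reaching the target, so I'll release, rise, spin the gripper 180°, and grip again.

>>> move_arm(series=[[0,0,0,0,0,0,-0.4],[0,0,0,0,0,0,0.2],[0,0,0,0,0,0,0.2],[0,0,0,0,0,0,0.2],[0,0,-0.1,0,0,0,0.2],[0,0,-0.4,0,0,0,0.2],[0,0,-0.8,0,0,0,0.2],[0,0,-0.8,0,0,0,0.2]])

```text
t: 17.1
tool_pos: [0.5985, -0.0225, 0.1998]
orientation: [3.129, -0.277, 0.017]
force: [1.0, 0.8, 0.0]
opening: 0.0558
```

```bash
python3 - <<'E'
from h import *
c=read_camera("wrist");zoom(c,0,0,640,400,1.2,"pics/w17.png");cv2.imwrite("pics/w17f.png",c["frame"][:,:,::-1])
t=read_camera("top");zoom(t,250,100,490,290,3,"pics/t17.png")
s=read_state();print(s["tool_pos"],s["orientation"],s["force"],s["opening"],s["t"],s["q"])
E
```

```text
[ 0.59609019 -0.0222131   0.19437038] [ 3.12926689 -0.27718078  0.00657942] [-0.42666956  0.02957426 -1.05172652] 0.05561299254547849 17.2 [-1.23236947e-01  1.28635582e-01  1.53442821e+00  7.95776245e-05
  1.47434039e+00  1.62424455e+00]
```

View pics/w17.png

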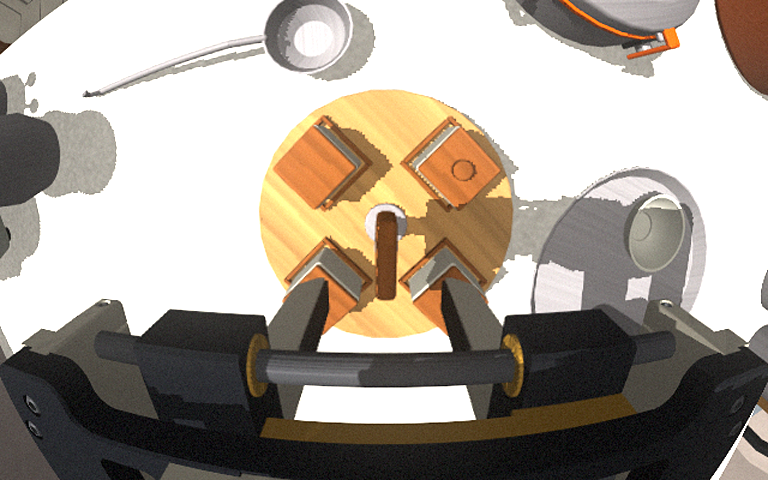

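View pics/t17.png

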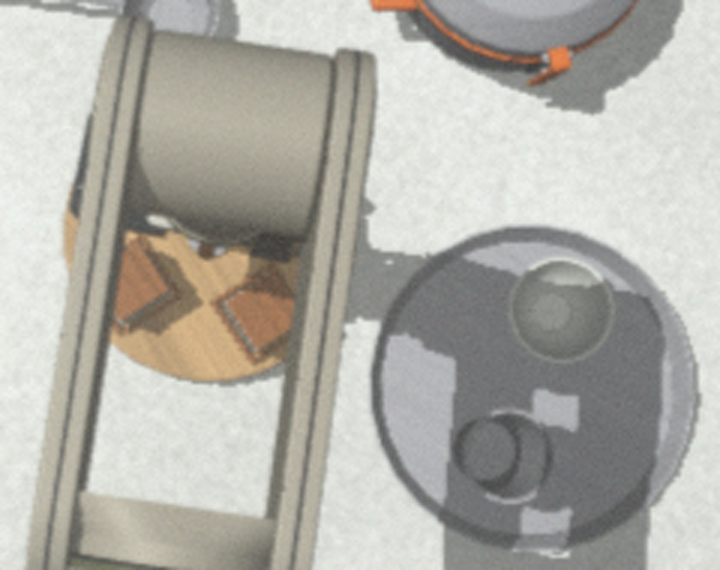

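>>> move_arm(series=[[0,0,0,0,0,-0.03,0.2],[0,0,0,0,0,-0.07,0.2],[0,0,0,0,0,-0.115,0.2],[0,0,0,0,0,-0.16,0.2],[0,0,0,0,0,-0.205,0.2],[0,0,0,0,0,-0.25,0.2],[0,0,0,0,0,-0.295,0.2],[0,0,0,0,0,-0.34,0.2]])

```text
t: 18.0
tool_pos: [0.5939, -0.022, 0.1903]
orientation: [-2.83, -1.362, 0.003]
force: [-0.0, -0.3, 0.1]
opening: 0.0557
```

>>> move_arm(series=[[0,0,0,0,0,-0.045,0.2],[0,0,0,0,0,-0.09,0.2],[0,0,0,0,0,-0.135,0.2],[0,0,0,0,0,-0.18,0.2],[0,0,0,0,0,-0.225,0.2],[0,0,0,0,0,-0.27,0.2],[0,0,0,0,0,-0.315,0.2],[0,0,0,0,0,-0.36,0.2]])

```text
t: 18.8
tool_pos: [0.5939, -0.022, 0.1903]
orientation: [-1.659, -2.665, 0.002]
force: [-0.1, 0.2, 0.3]
opening: 0.0556
```

>>> move_arm(series=[[0,0,0,0,0,-0.045,0.2],[0,0,0,0,0,-0.09,0.2],[0,0,0,0,0,-0.135,0.2],[0,0,0,0,0,-0.18,0.2],[0,0,0,0,0,-0.225,0.2],[0,0,0,0,0,-0.27,0.2],[0,0,0,0,0,-0.3,0.2],[0,0,0,0,0,-0.3,0.2]])

```text
t: 19.6
tool_pos: [0.594, -0.022, 0.1905]
orientation: [-0.275, -3.127, -0.0]
force: [-0.0, 0.1, -0.6]
opening: 0.0556
```

```bash
python3 - <<'E'
from h import *
c=read_camera("wrist");zoom(c,0,0,640,400,1.2,"pics/w18.png");cv2.imwrite("pics/w18f.png",c["frame"][:,:,::-1])
s=read_state();print(s["tool_pos"],s["orientation"],s["force"],s["opening"],s["t"],s["q"])
Rm=R.from_rotvec(s["orientation"]).as_matrix();print(np.degrees(np.arctan2(Rm[1,0],Rm[0,0])))
E
```

```text
[ 0.59411378 -0.02201519  0.19069105] [-2.80552346e-01 -3.12711886e+00 -1.34859066e-04] [0.04909473 0.47485467 0.06869854] 0.0557428032274739 19.65 [-1.23278537e-01  1.31523674e-01  1.53803263e+00  2.12716677e-05
  1.47395216e+00 -1.51512420e+00]
169.74675859640854
```

View pics/w18.png

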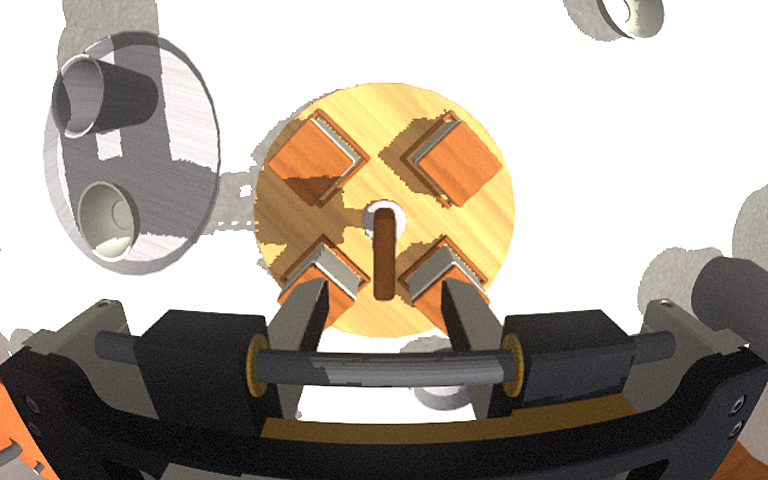

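Aligned again, and the whole thali is in view. I'll fit it from here as a check on the direction.

```bash
python3 - <<'E'
from h import *
from scipy.optimize import least_squares
c=read_camera("wrist"); s=read_state()
g=cv2.GaussianBlur(cv2.cvtColor(c["frame"],cv2.COLOR_RGB2GRAY),(0,0),.8).astype(np.float32)
def fit(c0,r0,z,g,sgn,lo,hi):
    p=np.array([*c0,r0])
    for it in range(3):
        pts=[]
        for a in np.arange(0,2*np.pi,.03):
            rr=np.arange(lo,hi,.0005); Q=np.c_[p[0]+rr*np.cos(a),p[1]+rr*np.sin(a),np.full_like(rr,z)]
            uv=fpj(c,Q).astype(np.float32)
            if uv.min()<1 or uv[:,1].max()>240: continue
            v=cv2.remap(g,uv[:,0],uv[:,1],cv2.INTER_LINEAR).ravel(); d=sgn*np.gradient(v)
            if d.max()>3: pts.append(Q[d.argmax(),:2])
        P=np.array(pts); f=least_squares(lambda q:np.hypot(P[:,0]-q[0],P[:,1]-q[1])-q[2],p,loss="soft_l1",f_scale=.001); p=f.x
    return p,len(P),np.median(abs(f.fun))
th=fit((.471,-.303),.14,.022,g,1,.128,.152); print("thali",th)
sat=cv2.cvtColor(c["frame"],cv2.COLOR_RGB2HSV)[...,1].astype(np.float32)
tr=fit((.595,-.022),.125,.028,sat,-1,.112,.14); print("tray",tr)
d=th[0][:2]-tr[0][:2]; print(np.degrees(np.arctan2(d[1],d[0])),np.hypot(*d))
f=c["frame"][:,:,::-1].copy()
for p,z in((th[0],.022),(tr[0],.028)):
    a=np.arange(0,6.3,.02); uv=fpj(c,np.c_[p[0]+p[2]*np.cos(a),p[1]+p[2]*np.sin(a),np.full_like(a,z)])
    for u in uv: cv2.circle(f,tuple(int(x) for x in u),0,(0,0,255),-1)
cv2.imwrite("pics/fit18.png",cv2.resize(f[:240,:460],None,fx=1.7,fy=1.7,interpolation=cv2.INTER_CUBIC))
E
```

```text
thali (array([ 0.47159424, -0.29828642,  0.13765012]), 206, np.float64(0.0006278140028727203))
tray (array([ 0.59403784, -0.02242679,  0.12310536]), 139, np.float64(0.0001320469799841878))
-113.93461507175604 0.30181281091701756
```

View pics/fit18.png

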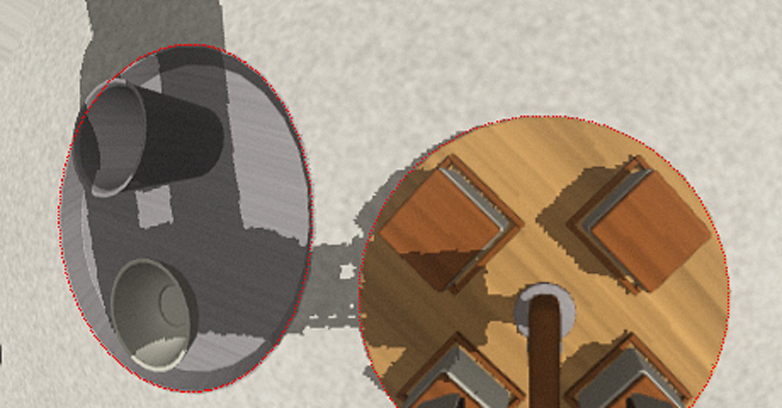

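>>> move_arm(series=[[0,0,0.25,0,0,0,0.2],[0,0,0.5,0,0,0,0.2],[0,0,0.7,0,0,0,0.2],[0,0,0.79,0,0,0,0.2],[0,0,0.79,0,0,0,-0.4],[0,0,0.79,0,0,0,-1],[0,0,0.79,0,0,0,-1],[0,0,0.79,0,0,0,-1]])

```text
t: 20.5
tool_pos: [0.5957, -0.0222, 0.1143]
orientation: [0.278, 3.127, -0.0]
force: [0.7, -0.1, 0.9]
opening: 0.0283
```

>>> move_arm(series=[[0,0,0,0,0,0,-1],[0,0,0,0,0,0,-1],[0,0,0,0,0,0,-1],[0,0,0,0,0,0,-1]])

```text
t: 20.9
tool_pos: [0.5951, -0.0226, 0.1135]
orientation: [0.278, 3.128, -0.001]
force: [-1.6, -3.3, 4.6]
opening: 0.0138
```

```bash
python3 - <<'E'
from h import *
s=read_state();print(s["tool_pos"],s["force"],s["wrist_torque"],s["opening"],s["t"])
Rm=R.from_rotvec(s["orientation"]).as_matrix();print(np.degrees(np.arctan2(Rm[1,0],Rm[0,0])))
E
```

```text
[ 0.59508155 -0.02259693  0.1134603 ] [-1.62710582 -3.34912788  4.55370283] [-0.51748635  0.12611957 -0.08590824] 0.01378461118786675 20.9
169.84858898172303
```

>>> move_arm(series=[[0,0,0,0,0,0.01,-1],[0,0,0,0,0,0.03,-1],[0,0,0,0,0,0.06,-1],[0,0,0,0,0,0.09,-1],[0,0,0,0,0,0.12,-1],[0,0,0,0,0,0.15,-1],[0,0,0,0,0,0.175,-1],[0,0,0,0,0,0.19,-1]])

```text
t: 21.7
tool_pos: [0.5949, -0.0229, 0.1135]
orientation: [1.19, 2.907, -0.002]
force: [-2.2, -5.0, 3.9]
opening: 0.0138
```

>>> move_arm(series=[[0,0,0,0,0,0.02,-1],[0,0,0,0,0,0.045,-1],[0,0,0,0,0,0.075,-1],[0,0,0,0,0,0.1,-1],[0,0,0,0,0,0.12,-1],[0,0,0,0,0,0.132,-1],[0,0,0,0,0,0.136,-1],[0,0,0,0,0,0.136,-1]])

```text
t: 22.5
tool_pos: [0.5947, -0.0231, 0.1135]
orientation: [1.776, 2.591, -0.002]
force: [-3.6, -5.1, 6.1]
opening: 0.0135
```

```bash
python3 - <<'E'
from h import *
c=read_camera("wrist");zoom(c,0,0,640,400,1.2,"pics/w20.png");cv2.imwrite("pics/w20f.png",c["frame"][:,:,::-1])
zoom(read_camera("scene"),140,120,400,340,3,"pics/s20.png"); zoom(read_camera("top"),250,100,490,290,3,"pics/t20.png")
s=read_state();print(s["tool_pos"],s["force"],s["wrist_torque"],s["opening"],s["t"],s["q"])
Rm=R.from_rotvec(s["orientation"]).as_matrix();print(np.degrees(np.arctan2(Rm[1,0],Rm[0,0])))
E
```

```text
[ 0.59468265 -0.02309902  0.1134452 ] [-4.1990481  -4.97578562  5.45336556] [-0.93776825  0.5007139   0.02379816] 0.013315587129300647 22.65 [-1.24050467e-01  1.89316583e-01  1.61827726e+00 -1.47147013e-03
  1.33398656e+00 -4.93163638e-01]
111.16842964326273
```

View pics/w20.png

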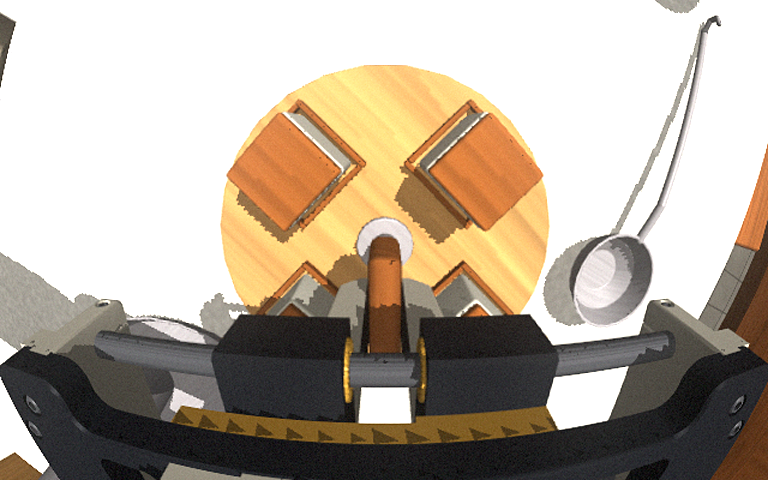

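View pics/s20.png

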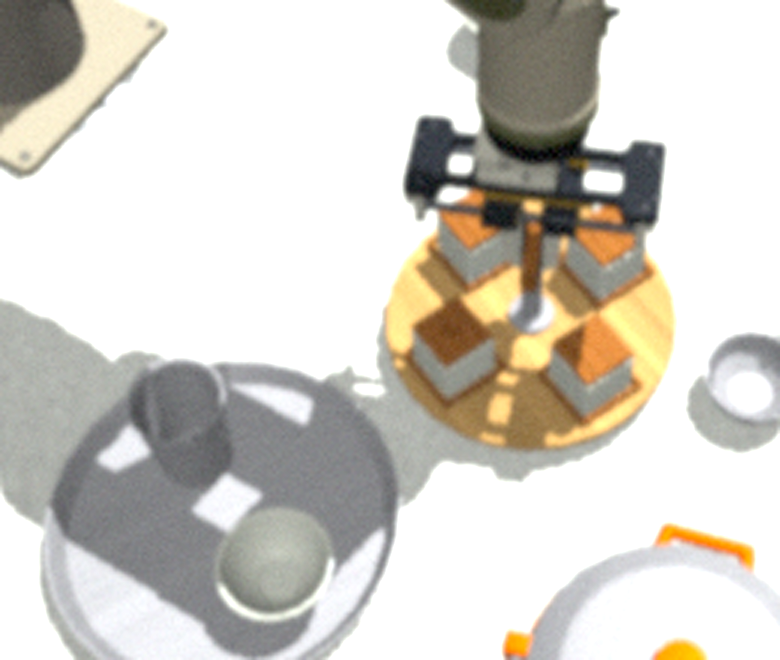

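View pics/t20.png

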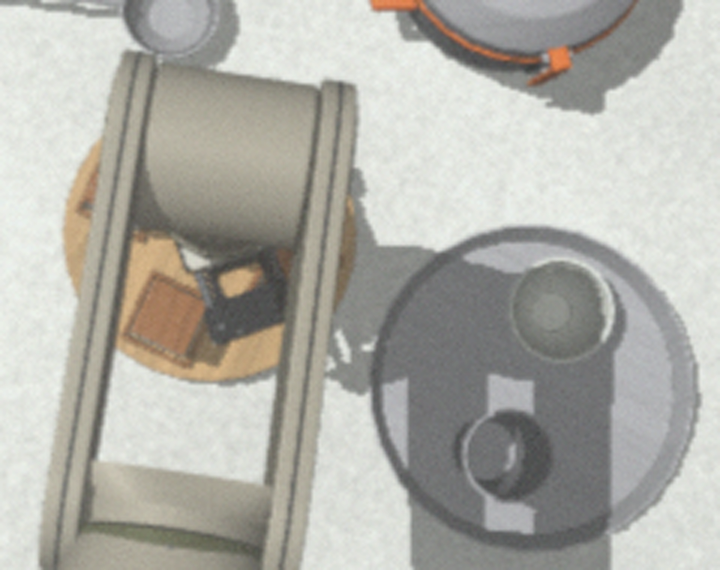

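```bash
python3 - <<'E'
from h import *
s=read_camera("scene")
f=cv2.resize(s["frame"][180:275,260:370,::-1],None,fx=7,fy=6,interpolation=cv2.INTER_CUBIC); cv2.imwrite("pics/s21.png",np.clip(f*2.0,0,255).astype(np.uint8))
E
```

View pics/s21.png

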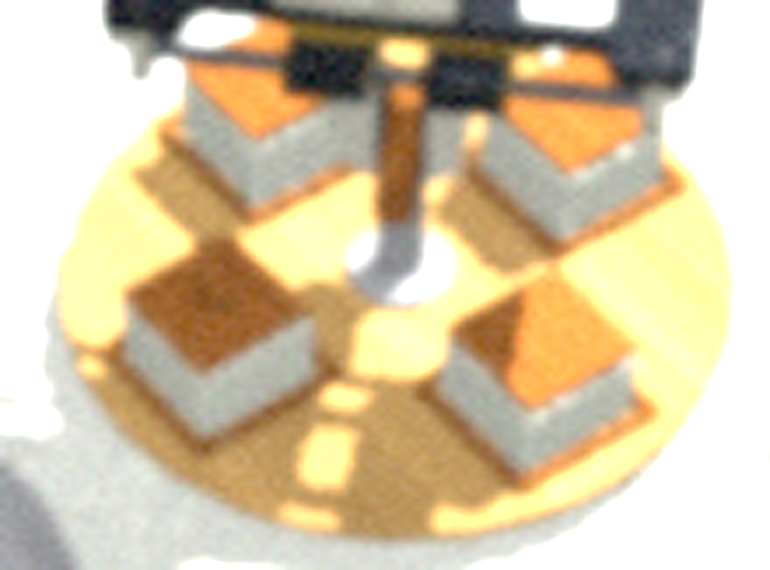

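```bash
python3 - <<'E'
from h import *
s=read_camera("scene"); w=read_camera("wrist")
U=lambda p:(np.array(p,float)+.5)/[7,6]-.5+[260,180]
for n,p in(("LL",[(127,295),(220,235),(312,318),(207,365)]),("LR",[(450,330),(550,262),(635,352),(528,405)])):
    r=sq(bp(s,U(p),.084)); d=r[0]-[.5962,-.0235]; print(n,r,"dir",np.degrees(np.arctan2(d[1],d[0])),np.hypot(*d))
# wrist: visible lids (1.2x picture)
for n,p in(("UL",[(227,177),(287,112),(341,160),(292,230)]),("UR",[(426,163),(484,112),(543,173),(489,229)])):
    r=sq(fbp(w,uz(p,1.2,0,0),.084)); d=r[0]-[.5945,-.0225]; print(n,r,"dir",np.degrees(np.arctan2(d[1],d[0])),np.hypot(*d))
E
```

```text
LL (array([ 0.5642572 , -0.09635251]), array([0.04240862, 0.05075181, 0.0415176 , 0.04284488]), np.float64(-21.805816861405837)) dir -113.67545752467214 0.07954766346101584
LR (array([ 0.66859553, -0.0551338 ]), array([0.04756935, 0.05010112, 0.04422829, 0.04253778]), np.float64(-24.206099781865124)) dir -23.60330130809543 0.07900512930331423
UL (array([0.52372439, 0.0124283 ]), array([0.04959397, 0.03890369, 0.04735635, 0.04782485]), np.float64(-20.55747990942689)) dir 153.73331374924442 0.07892511397045877
UR (array([0.62461881, 0.05199696]), array([0.04163057, 0.04770927, 0.04434162, 0.05100158]), np.float64(-22.72927755899564)) dir 67.98672302634735 0.08035508921270801
```

>>> move_arm(series=[[0,0,0,0,0,0,-1],[0,0,0,0,0,0,-1],[0,0,0,0,0,0,-1],[0,0,0,0,0,0,-1],[0,0,0,0,0,0,-1]])

```text
t: 23.3
tool_pos: [0.5947, -0.0231, 0.1135]
orientation: [1.775, 2.591, -0.002]
force: [-4.5, -5.0, 5.6]
opening: 0.0137
```

```bash
python3 - <<'E'
from h import *
c=read_camera("wrist"); s=read_camera("scene")
f=cv2.resize(s["frame"][215:245,270:310,::-1],None,fx=16,fy=16,interpolation=cv2.INTER_CUBIC).astype(float); cv2.imwrite("pics/s22.png",np.clip(f*2.8-20,0,255).astype(np.uint8))
st=read_state();print(st["tool_pos"],st["force"],st["wrist_torque"],st["opening"],st["t"])
Rm=R.from_rotvec(st["orientation"]).as_matrix();print(np.degrees(np.arctan2(Rm[1,0],Rm[0,0])))
E
```

```text
[ 0.59468102 -0.02308064  0.11345746] [-3.04311658 -5.53805242  6.12263124] [-0.93506511  0.51865861  0.0166351 ] 0.013804067298206239 23.4
111.16739434357196
```

View pics/s22.png

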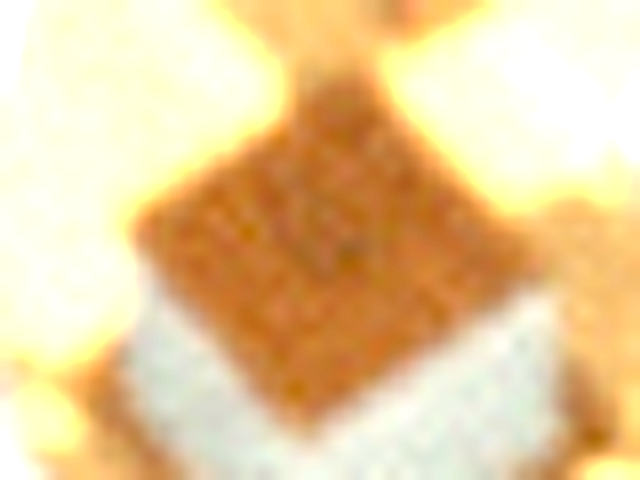

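The enlarged scene view shows a faint dark knob mark at about (340,235) on the lid facing the thali. The arm is steady and holding the handle, so I'll hand in.

```bash
python3 -c "
from plant import *
print(close_job())"
```

```text
the job is handed in; nothing more can be done
None
```

The pickle jar is in the empty pocket facing the thali, and the job is handed in with the fingers still gripping the stand's handle at 45 N. It took about 23 s of the 72 s allowed.

- **Placing the jar:** I gripped it at 50 mm opening and lowered it until the floor of the pocket pushed back with about 6 N. I then released it and rose clear. The wrist and scene views showed it upright inside the rim, as low as its neighbours.
- **Turning the stand:** I turned it clockwise by about 147° in two grips, 88° and then 59°. The second grip was needed because the last joint would have reached its range limit. The jars rode along in their pockets.
- **Direction check:** The thali's centre lies at −113.9° from the axis, with separate camera fits between −113.6° and −114.0°. By the tool's angle the jar faces −113.8°. The scene view put it at −113.7°. The wrist view of the two jars still in sight gave −112° and −116°, a noisier reading that averages −114°.
- **Final state:** The paddle read 13.8 mm between the pads and the pose was steady. Residual force on the tool was 9 N or less at the last reading.
- **Weak check:** The knob on the jar facing the thali was only faintly visible in shadow. That it is the pickle jar rests mainly on following it through the turn.

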